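Hang the second hand microphone on the sprung bar beside the first

TASK

One wireless hand microphone already hangs by its back clip on the green bar; take the other one out of its charging dock and hang it on the same bar by its clip, beside the first with a good finger's width between them, pressing it down until the clip is fully home but without driving the sprung bar down on to its stop. Then slide it along the bar until it rests gently against the first one, and let go. The first microphone must stay hanging where it is, and nothing else may be disturbed.

Things in the scene. Friction and masses are not known exactly. Their poses are not given: they have to be found in the camera images.
- second: the hand microphone to hang, upright in the dock: grey block 32 (x) x 56 (y) x 105 mm (z), 120 to 190 g. Origin: centre of its underside; z up, x out of its BACK, where the steel clip is; the grilled front faces -x. Best gripped across its 32 mm thickness in the top 40 mm, so that the fingertips stay above the clip, whose bridge tops out 59 mm above the origin
- first: the microphone already hanging on the bar, about 150 g, same shape and axes as the second, up to 60 mm from the bar's middle to either side: hang the other on the side with more room. Only its clip's pinch holds it: a sideways push of a few N shifts it along the bar
- second_clip (a point): in the second's clip, where the bar's top edge sits when home: 18 mm behind (x) and 55 mm above its origin, y centred. Clip 22 mm wide: a bridge 13 mm out from the back, underside at 55 mm; under it a sprung tongue with a waist 4 mm clear of the back, 50 mm above the origin, that must snap under the bar's bead, and a lead-in flaring to 10 mm clear at its end (40 mm above the origin)
- first_clip (a point): the same point in the first's clip. A clip snaps over the bead at 8 to 12 N of downward push, the bar sinking meanwhile, and it may stick short of home: it is surely home when the push has climbed to 14 N (17 N puts the bar on its stop). Sliding a seated clip along the bar takes some 3 to 8 N, more while it is pressed down
- bar_top (a point): middle of the top edge of the green bar: strip 4 mm thick (x), 220 long (y), 40 high, a 6 mm round bead along its top swelling to +x; top 125 mm above the desk; ears 10 mm high at its ends. x points away from where the first hangs (bodies at -x, tongues at +x). The bar is sprung: gives 1.7 mm per N of downward push from the start, rigid stop 28 mm down; rigid sideways
- dock: fixed black charging dock, 72 (x) x 86 mm (y); the microphone stands in its pocket 8 mm above the desk, rim 18 mm above the desk, 3 mm play all round; origin at the centre of its underside, axes as the microphone's
- mouse: bystander: black computer mouse, 100 by 58 by 32 mm, origin at the centre of its underside
- spool: bystander: metal solder spool standing on end, 48 mm across, 45 mm high, origin at the centre of its underside
- speaker: bystander: black loudspeaker box 70 by 90 by 60 mm, origin at the centre of its underside
Mind the look-alikes: they are no part of the job. What is shaped like the second but pink or red is not meant.

How it is judged:
By the outcome, as a careful person would: the job done as asked, in the order asked, and still so for the second after the job is handed in, with the robot touching nothing.
It also fails if it takes over 64 s, if anything falls off the work surface, if the arm or the gripper's body presses on something with over 40 N, if the wrist force passes 120 N, or if a joint passes its speed limit or range.

ROBOT

A 7-joint arm with a two-finger parallel gripper is mounted at the origin on the work surface. World frame = base frame: x ahead of the robot, y to its left, z up, the work surface at z = 0. Lengths are in m, angles in degrees, forces in N, time in s.
With the tool pointing down it reaches from about 0.4 to 0.85 m from the base axis. Payload 4.5 kg.
Tool frame: the origin (TCP) lies at the very end of the fingers, on their centre line; the grasp point (between the pads) lies 19 mm behind it; z points along the fingers, y is the direction in which the jaws open and shut (so a half turn about z gives the same grasp; the last joint's range is limited). The gripper opens to 85 mm and grips with 20 to 120 N. Pads are 22 mm wide; open, the fingers measure 114 mm over their backs; the gripper's body (76 mm by 85 mm) begins 54 mm behind the grasp point. The pads swing forward as they close: fully open they stand 13 mm farther back than shut.
Start: joints at [-62.636, 39.483, -11.15, 89.685, 9.013, 51.709, -12.324], TCP at [0.268, 0.564, 0.231] pointing down, gripper open.
Joint ranges: [-172.22, 172.22], [-26.19, 119.32], [-84.43, 86.54], [7.71, 146.69], [-57.33, 237.33], [2.42, 119.75], [-152.13, 152.13]. Speed limits (degrees/s): [147.25, 147.25, 180, 180, 180, 180, 180].

INTERFACE

Orientations are given as [roll, pitch, yaw] about the fixed x, y, z axes, in that order (R = Rz(yaw) Ry(pitch) Rx(roll)).
In Python, from plant import * gives the robot as it stands. The module is installed in compiled form; this text tells all that it offers.
- The arm moves only by the shell command python3 -m jog 'ROWS' [FORCE]. ROWS is JSON, one flat list of numbers, 7 for each row, row after row: the turn, a rotation vector about the tool's x, y, z in degrees, then the shift along the tool's x, y, z in m, then the closure in counts, from 0 (fully open) to 255 (shut). In form: [ax, ay, az, x, y, z, fingers, ax, ay, az, x, y, z, fingers, ...]. A call has 1 to 10 rows; each row shifts and turns the pose as measured when the row begins, along the tool's axes as they then stand; what a row does not reach is not made up. A row lasts 1/12 s, in which the tool goes at most 41.7 mm and 7.16 degrees, less where a joint would pass 70% of its speed; a pose out of reach is approached as far as the arm can. A call is refused whole if a number of a shift passes 0.0417 or a number of a turn 7.16, either way. A call with a gripper value outside its range is refused whole. The fingers move at their own pace and stop on an object; FORCE is the grip in N (left out, the last holds). Time passes only in rows, so rows that do not move let the fingers close. It gives the time, the measured TCP pose, the force and the opening at its end, in the units of the state.
- sense(): the state, without advancing time (a new reading comes with each control period).
- camera(name): name is "scene" or "side" or "wrist"; returns a dict with "img" (400x640x3 uint8, blue, green, red), "z_map" (400x640 float32, m along the optical axis (not along the pixel's ray), 0 where there is no reading), "camera_matrix" (3x3 intrinsics, pixels), "world_to_cam" (4x4, takes a point from world to camera coordinates). Camera axes: x right, y down, z forward; pixel columns grow to the right and rows downward; lengths in m; the calibration is good to about 2 mm. A picture is of the moment at which its call begins.
- finish_job(): hands the job in, once; it reports no verdict.
Trained networks look in a picture, given as the dict that the camera call returned (one of the last four; its "shot" number tells which), for a name from the list of things; names that differ only in an ending like _2 or _b are one class to them, and where a whole thing is asked for, a point or a joint stands for the part that bears it (a point fixed in the world has none). Each returns a list of dicts, best first, with "confidence" (0 to 1); they miss things now and then, are a little off and sometimes report something else, mostly with a low value. They report only what shows in the picture. A call takes as long as a camera call. They do not tell look-alikes from the thing itself.
- find_in(picture, target): "rect" ([centre column, centre row, width, height] in pixels, round what is visible of it).
- mark_of(picture, target): "pixel" ([column, row] in pixels: a listed point, or the origin of a listed thing).
The state is a dict: "clock": time; "joints": joint angles; "qvel": joint speeds; "joint_efforts": joint torques, N m; "eef_pos": TCP position; "eef_rot": TCP orientation; "contact_force": force on the tool from outside, world axes, zero at the start; "wrist_torque": the same for the moment, N m; "gripper_width": finger opening in m.
Only numpy, scipy, OpenCV 4.12 (cv2) and the standard library are available. Lean on these libraries where they do the work, as an engineer would, in place of code of your own. Each camera call takes 0.05 s, during which the arm holds its last target.

## Working session

There is one attempt and no reset: what is moved stays moved. The work goes in short steps, Python scripts to look and compute and a shell command to move; the robot and the scene stay as the last step left them, time stands still between calls to the robot, and variables do not carry over. Pictures are saved under pics/ and viewed, and the job is handed in when it is done.

```bash
mkdir -p pics; ls; cat > h.py <<'E'
from plant import *
import numpy as np, cv2
from scipy.spatial.transform import Rotation as R
def w(p,u,v,z=None):
    K=np.array(p["camera_matrix"]);T=np.array(p["world_to_cam"])
    d=p["z_map"][int(round(v)),int(round(u))] if z is None else z
    c=np.linalg.inv(K)@np.array([u,v,1])*d
    return (np.linalg.inv(T)@np.r_[c,1])[:3]
def cloud(p):
    K=np.array(p["camera_matrix"]);T=np.linalg.inv(np.array(p["world_to_cam"]))
    v,u=np.mgrid[0:400,0:640];z=p["z_map"]
    c=np.stack([(u-K[0,2])/K[0,0]*z,(v-K[1,2])/K[1,1]*z,z],-1)
    return c@T[:3,:3].T+T[:3,3]
def onz(p,u,v,h):
    K=np.array(p["camera_matrix"]);T=np.linalg.inv(np.array(p["world_to_cam"]))
    r=T[:3,:3]@np.linalg.inv(K)@np.array([u,v,1]);o=T[:3,3]
    return o+r*(h-o[2])/r[2]
def proj(p,X):
    K=np.array(p["camera_matrix"]);T=np.array(p["world_to_cam"])
    c=T@np.r_[X,1];q=K@c[:3];return q[:2]/q[2]
E
python3 - <<'E'
from h import *
np.set_printoptions(precision=4,suppress=True)
for n in ["scene","side","wrist"]:
    p=camera(n); cv2.imwrite(f"pics/{n}0.png",p["img"])
    for t in ["second","first","second_clip","first_clip","bar_top","dock","mouse","spool","speaker"]:
        for m in mark_of(p,t)[:3]:
            u,v=m["pixel"]
            try: X=w(p,u,v)
            except Exception as e: X=None
            print(n,t,np.round([u,v],1),round(m["confidence"],2),X)
print(sense())
E
```

```text
pics
scene second [285.  153.7] 0.76 [ 0.3386 -0.2465  0.0257]
scene second [268.4 174.7] 0.64 [ 0.4494 -0.2305  0.0246]
scene second [251.9 200.1] 0.58 [ 0.5504 -0.2166  0.0076]
scene first [294.6 218.6] 0.73 [ 0.6019 -0.0328  0.073 ]
scene second_clip [241.1 186.5] 0.91 [ 0.5766 -0.2246  0.0754]
scene second_clip [295.3 143.8] 0.57 [ 0.306  -0.2279  0.0512]
scene first_clip [293.3 206.9] 0.85 [ 0.6155 -0.0249  0.1294]
scene bar_top [299.2 207.3] 0.67 [ 0.6064 -0.0139  0.126 ]
scene dock [207.7 194.4] 0.61 [ 0.5961 -0.3418  0.0062]
scene dock [273.4 173.7] 0.49 [ 0.4413 -0.2177  0.0283]
scene mouse [424.8 242.5] 0.79 [0.4693 0.2746 0.0325]
scene spool [206.6 194.6] 0.71 [ 0.5998 -0.3423  0.0081]
side second [395.8 267.9] 0.96 [ 0.5185 -0.2495  0.0261]
side second [370.4 286.8] 0.87 [ 0.4097 -0.2665  0.033 ]
side second [333.2 314.4] 0.84 [ 0.2865 -0.271   0.0197]
side first [358.6 217.3] 0.98 [0.6242 0.0046 0.0124]
side second_clip [327.5 291.2] 0.85 [ 0.2809 -0.2563  0.0835]
side second_clip [404.3 256.8] 0.73 [ 0.5371 -0.2581  0.0585]
side second_clip [376.6 269.1] 0.61 [ 0.4253 -
[... 244 characters left out ...]
.0295]
side mouse [262.8 207.6] 0.65 [0.4245 0.239  0.0129]
side spool [442.  283.8] 0.84 [ 0.5711 -0.3589  0.0173]
side speaker [276.  178.2] 0.7 [0.5509 0.3467 0.0321]
{'clock': 1.5, 'joints': array([-62.6359,  39.4825, -11.1516,  89.6847,   9.0116,  51.711 ,
       -12.3239]), 'qvel': array([-0.0846,  0.0934,  0.0643,  0.0248, -0.0114,  0.0579, -0.0046]), 'joint_efforts': array([ -0.0003, -53.9541,  -1.267 , -15.8881,   0.01  ,   0.0014,
         0.    ]), 'eef_pos': array([0.2683, 0.5645, 0.2313]), 'eef_rot': array([179.9969,  -0.0023, 154.5749]), 'contact_force': array([-0.5917,  0.7152, -0.1114]), 'wrist_torque': array([-0.0003,  0.0068,  0.0197]), 'gripper_width': 0.08545221221575312}
```

View pics/scene0.png

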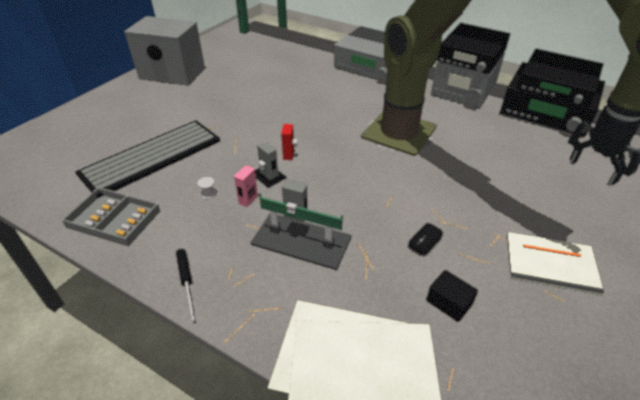

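View pics/side0.png

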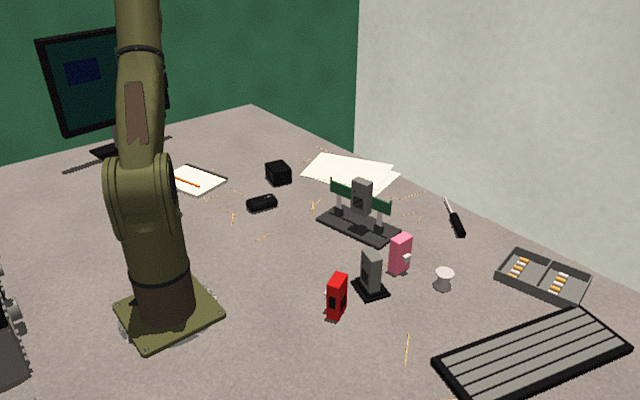

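The scene view shows the grey microphone in its dock at (268,165), with the red look-alike at (288,140) and the pink one at (246,186). The bar with the first microphone is at (300,212). The side view shows the same things, with the second at (371,272) and the bar at (360,200). Next I fit the geometry from the depth maps.

```bash
python3 - <<'E'
from h import *
import pickle
np.set_printoptions(precision=4,suppress=True)
P={n:camera(n) for n in ["scene","side"]}
pickle.dump(P,open("p0.pkl","wb"))
for n,p in P.items():
    X=cloud(p); img=p["img"].astype(int)
    hsv=cv2.cvtColor(p["img"],cv2.COLOR_BGR2HSV)
    ok=(p["z_map"]>0)
    g=ok&(hsv[...,0]>55)&(hsv[...,0]<90)&(hsv[...,1]>110)&(X[...,2]>0.07)&(X[...,2]<0.15)&(X[...,0]<0.8)&(X[...,0]>0.4)&(abs(X[...,1])<.25)
    q=X[g]; print(n,"green",len(q), q.min(0),q.max(0))
    c=q[:,:2].mean(0); u,s,vt=np.linalg.svd(q[:,:2]-c,full_matrices=False); t=(q[:,:2]-c)@vt[0]
    print(c,vt[0],np.percentile(t,[0,1,50,99,100]),s/np.sqrt(len(q)), "mid",c+vt[0]*(t.min()+t.max())/2)
    # mic second
    m=ok&(abs(X[...,0]-.43)<.06)&(abs(X[...,1]+.24)<.06)&(X[...,2]>0.03)&(X[...,2]<.14)&(hsv[...,1]<60)
    q=X[m];print("second",len(q),q.min(0),q.max(0))
    t=q[q[:,2]>.1];print("top",len(t),t.mean(0)); 
    for z0 in np.arange(.03,.12,.02):
        a=q[(q[:,2]>z0)&(q[:,2]<=z0+.02)]; print(z0,len(a),a.mean(0),cv2.minAreaRect(a[:,:2].astype(np.float32)*1000) if len(a)>4 else '')
    crop=p["img"][130:270,200:380] if n=="scene" else p["img"][160:320,300:480]
    cv2.imwrite(f"pics/{n}_c.png",cv2.resize(crop,None,fx=4,fy=3.7,interpolation=cv2.INTER_CUBIC) if 0 else cv2.resize(crop,None,fx=3.7,fy=3.7,interpolation=cv2.INTER_CUBIC))
E
```

```text
scene green 270 [ 0.5843 -0.1176  0.0886] [0.625  0.089  0.1265]
[ 0.6026 -0.0051] [-0.1783  0.984 ] [-0.1142 -0.1108  0.0088  0.0938  0.0957] [0.0609 0.0014] mid [ 0.6042 -0.0142]
second 526 [ 0.4111 -0.2741  0.0303] [ 0.4624 -0.209   0.1182]
top 187 [ 0.4358 -0.2384  0.1107]
0.03 76 [ 0.4436 -0.2249  0.0404] ((446.6321105957031, -232.10415649414062), (25.23895263671875, 56.31876754760742), 24.457786560058594)
0.05 107 [ 0.4477 -0.2348  0.0614] ((446.7391052246094, -238.20323181152344), (30.252790451049805, 61.14890670776367), 10.357361793518066)
0.07 109 [ 0.443  -0.2307  0.08  ] ((444.6014404296875, -239.02114868164062), (30.527441024780273, 62.90930938720703), 11.012803077697754)
0.09000000000000001 100 [ 0.4434 -0.2326  0.1004] ((433.192626953125, -242.8634033203125), (61.8289794921875, 31.845190048217773), 74.97891235351562)
0.11000000000000001 134 [ 0.4333 -0.2405  0.113 ] ((432.5974426269531, -241.64224243164062), (56.516475677490234, 32.967384338378906), 73.30738830566406)
side green 222 [ 0.5774 -0.1241  0.0845] [0.6248 0.0885 0.1261]
[ 0.6006 -0.0209] [ 0.1829 -0.9831] [-0
[... 189 characters left out ...]
76 -0.2558  0.0401] ((415.8371276855469, -247.14599609375), (30.528228759765625, 60.23006820678711), 14.041550636291504)
0.05 143 [ 0.4183 -0.2543  0.0603] ((421.4012451171875, -248.7537384033203), (43.2292366027832, 55.797943115234375), 35.466529846191406)
0.07 135 [ 0.4181 -0.2548  0.0797] ((416.37738037109375, -246.9995574951172), (28.50416374206543, 62.10659408569336), 14.385159492492676)
0.09000000000000001 149 [ 0.4177 -0.2546  0.1   ] ((427.7970275878906, -245.17691040039062), (56.07254409790039, 33.518043518066406), 72.07649230957031)
0.11000000000000001 187 [ 0.4275 -0.2452  0.1128] ((428.2100830078125, -244.1079864501953), (55.69387435913086, 31.367704391479492), 71.79859161376953)
```

View pics/scene_c.png

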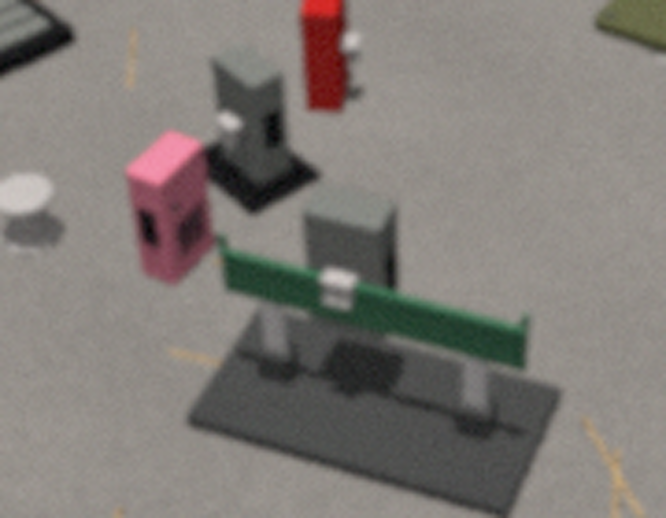

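View pics/side_c.png

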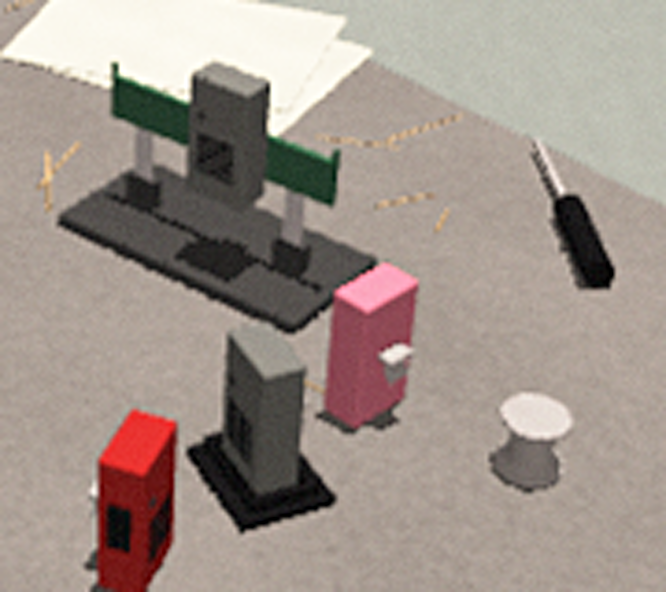

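The bar's middle is about (0.602, -0.016) with yaw about 10°. The second is about (0.430, -0.243) with yaw about -18°, clip facing +x. The first hangs on the -y side, so the free side is +y. I'll travel high toward the second.

```bash
cat > plan.py <<'E'
import sys,json
from h import *
# args: n rows, target x y z yaw(tool)  -> equal steps printed
def plan(n,x,y,z,yaw,f,s=None):
    s=s or sense(); p=np.array(s["eef_pos"]); Rm=R.from_euler("xyz",s["eef_rot"],degrees=True)
    Rt=R.from_euler("xyz",[180,0,yaw],degrees=True)
    rv=(Rm.inv()*Rt).as_rotvec(degrees=True)/n
    out=[]
    d=(np.array([x,y,z])-p)/n
    for i in range(n):
        l=Rm.inv().apply(d); out+=[*np.round(rv,2),*np.round(l,4),f]; Rm=Rm*R.from_rotvec(rv,degrees=True)
    return out
if __name__=="__main__":
    a=[float(v) for v in sys.argv[1:]]
    o=plan(int(a[0]),*a[1:5],int(a[5])); 
    for i in range(0,len(o),7): print(o[i:i+7])
E
python3 plan.py 10 0.46 0.25 0.30 115 0
```

```text
[np.float64(0.0), np.float64(-0.0), np.float64(3.96), np.float64(-0.0308), np.float64(-0.0202), np.float64(-0.0069), 0]
[np.float64(0.0), np.float64(-0.0), np.float64(3.96), np.float64(-0.0321), np.float64(-0.018), np.float64(-0.0069), 0]
[np.float64(0.0), np.float64(-0.0), np.float64(3.96), np.float64(-0.0333), np.float64(-0.0157), np.float64(-0.0069), 0]
[np.float64(0.0), np.float64(-0.0), np.float64(3.96), np.float64(-0.0343), np.float64(-0.0134), np.float64(-0.0069), 0]
[np.float64(0.0), np.float64(-0.0), np.float64(3.96), np.float64(-0.0351), np.float64(-0.011), np.float64(-0.0069), 0]
[np.float64(0.0), np.float64(-0.0), np.float64(3.96), np.float64(-0.0358), np.float64(-0.0086), np.float64(-0.0069), 0]
[np.float64(0.0), np.float64(-0.0), np.float64(3.96), np.float64(-0.0363), np.float64(-0.0061), np.float64(-0.0069), 0]
[np.float64(0.0), np.float64(-0.0), np.float64(3.96), np.float64(-0.0367), np.float64(-0.0035), np.float64(-0.0069), 0]
[np.float64(0.0), np.float64(-0.0), np.float64(3.96), np.float64(-0.0368), np.float64(-0.001), np.float64(-0.0069), 0]
[np.float64(0.0), np.float64(-0.0), np.float64(3.96), np.float64(-0.0368), np.float64(0.0015), np.float64(-0.0069), 0]
```

```bash
sed -i 's/print(o\[i:i+7\])/print([float(v) for v in o[i:i+7]])/' plan.py
python3 -m jog '[0,0,4,-0.031,-0.020,-0.007,0, 0,0,4,-0.032,-0.018,-0.007,0, 0,0,4,-0.033,-0.016,-0.007,0, 0,0,4,-0.034,-0.013,-0.007,0, 0,0,4,-0.035,-0.011,-0.007,0, 0,0,4,-0.036,-0.009,-0.007,0, 0,0,4,-0.036,-0.006,-0.007,0, 0,0,4,-0.037,-0.003,-0.007,0, 0,0,4,-0.037,-0.001,-0.007,0, 0,0,4,-0.037,0.001,-0.007,0]'
python3 plan.py 10 0.46 -0.10 0.30 80 0
```

```text
clock: 2.43
eef_pos: [0.456, 0.2456, 0.3001]
eef_rot: [-179.9, -0.6, 113.9]
contact_force: [-0.0, 0.0, -0.1]
gripper_width: 0.0853
[-0.03, -0.06, 3.39, -0.0318, -0.0136, -0.0003, 0.0]
[-0.03, -0.06, 3.39, -0.0325, -0.0117, -0.0003, 0.0]
[-0.03, -0.06, 3.39, -0.0331, -0.0098, -0.0003, 0.0]
[-0.03, -0.06, 3.39, -0.0337, -0.0078, -0.0002, 0.0]
[-0.03, -0.06, 3.39, -0.0341, -0.0058, -0.0002, 0.0]
[-0.03, -0.06, 3.39, -0.0344, -0.0038, -0.0002, 0.0]
[-0.03, -0.06, 3.39, -0.0345, -0.0018, -0.0001, 0.0]
[-0.03, -0.06, 3.39, -0.0346, 0.0003, -0.0001, 0.0]
[-0.03, -0.06, 3.39, -0.0345, 0.0023, -0.0001, 0.0]
[-0.03, -0.06, 3.39, -0.0343, 0.0044, -0.0, 0.0]
```

```bash
python3 -m jog '[0,0,3.4,-0.032,-0.0135,0,0, 0,0,3.4,-0.0325,-0.012,0,0, 0,0,3.4,-0.033,-0.010,0,0, 0,0,3.4,-0.0335,-0.008,0,0, 0,0,3.4,-0.034,-0.006,0,0, 0,0,3.4,-0.0345,-0.004,0,0, 0,0,3.4,-0.0345,-0.002,0,0, 0,0,3.4,-0.0345,0,0,0, 0,0,3.4,-0.0345,0.0025,0,0, 0,0,3.4,-0.034,0.0045,0,0]'
python3 - <<'E'
from h import *
p=camera("wrist"); cv2.imwrite("pics/w1.png",p["img"])
T=np.linalg.inv(p["world_to_cam"]);print(T,sense()["eef_pos"])
E
python3 plan.py 5 0.43 -0.243 0.30 72 0
```

```text
clock: 3.27
eef_pos: [0.4578, -0.1162, 0.3]
eef_rot: [179.6, -0.9, 78.0]
contact_force: [0.8, 0.8, -0.3]
gripper_width: 0.0857
[[ 0.97823717 -0.20190561 -0.04781385  0.47115749]
 [-0.207371   -0.9435656  -0.25822707 -0.04944357]
 [ 0.00702199  0.26252253 -0.96490031  0.44325994]
 [ 0.          0.          0.          1.        ]] [ 0.45708563 -0.12522633  0.30036953]
[0.09, -0.11, 1.04, -0.0242, -0.0001, -0.0002, 0.0]
[0.09, -0.11, 1.04, -0.0242, 0.0004, -0.0001, 0.0]
[0.09, -0.11, 1.04, -0.0242, 0.0008, -0.0001, 0.0]
[0.09, -0.11, 1.04, -0.0241, 0.0012, -0.0, 0.0]
[0.09, -0.11, 1.04, -0.0241, 0.0017, 0.0, 0.0]
```

View pics/w1.png

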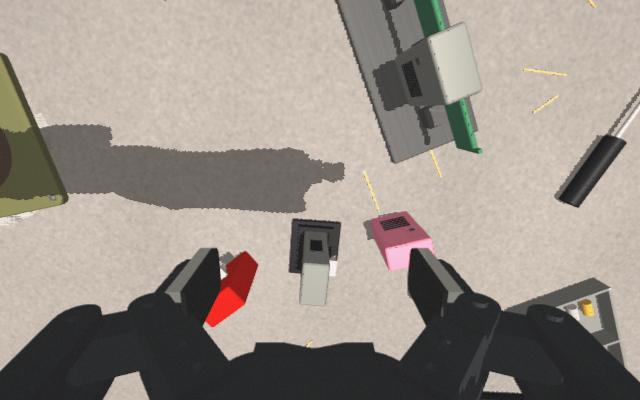

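The wrist view shows the second's top face at (314,283) with its white clip at (333,268). The pink look-alike is at (402,235), the red at (232,290), and the first's top at (455,60). I'll measure from a settled picture.

```bash
cat > meas.py <<'E'
from h import *
np.set_printoptions(precision=4,suppress=True)
def rect(X,m,name,zlo,zhi,img=None):
    mm=m&(X[...,2]>zlo)&(X[...,2]<zhi)
    n,l,st,_=cv2.connectedComponentsWithStats(mm.astype(np.uint8))
    if n<2: print(name,"none");return
    k=1+np.argmax(st[1:,4]); q=X[l==k]
    r=cv2.minAreaRect((q[:,:2]*1000).astype(np.float32))
    print(name,len(q),"c",np.round(r[0],1),"size",np.round(r[1],1),"ang",round(r[2],1),"z",np.median(q[:,2]))
    return q
E
python3 - <<'E'
from meas import *
import pickle
p=camera("wrist"); pickle.dump(p,open("w1.pkl","wb"))
print(sense()["eef_pos"],sense()["eef_rot"])
X=cloud(p);ok=p["z_map"]>0;hsv=cv2.cvtColor(p["img"],cv2.COLOR_BGR2HSV)
near=ok&(abs(X[...,0]-.43)<.07)&(abs(X[...,1]+.243)<.07)&(hsv[...,1]<70)
rect(X,near,"second top",.108,.12)
rect(X,near,"sec clip band",.045,.07)
nf=ok&(abs(X[...,0]-.58)<.1)&(abs(X[...,1]+.04)<.1)&(hsv[...,1]<70)
rect(X,nf,"first top",.168,.185)
g=ok&(hsv[...,0]>55)&(hsv[...,0]<90)&(hsv[...,1]>90)&(X[...,0]>.5)
q=rect(X,g,"bar",.118,.13)
q=rect(X,g,"bar all",.07,.15)
rect(X,ok&(hsv[...,2]<60)&(abs(X[...,0]-.43)<.07)&(abs(X[...,1]+.243)<.07),"dock",.012,.022)
for z in np.arange(.1,.2,.01): print(round(z,2),((X[...,2]>z)&(X[...,2]<=z+.01)&nf).sum(),((X[...,2]>z)&(X[...,2]<=z+.01)&near).sum())
E
```

```text
[ 0.4573 -0.1215  0.3002] [179.5705  -0.6589  77.4758]
second top 1188 c [ 432.4 -243.5] size [55.9 32. ] ang 72.5 z 0.1122521772077538
sec clip band 183 c [ 437.2 -218.9] size [34.4 13.8] ang 4.8 z 0.058635409251325876
first top 3225 c [589.3 -39.3] size [32.5 56.1] ang 10.7 z 0.17431583410032575
bar 435 c [618.9 -96.1] size [ 6.2 54. ] ang 10.8 z 0.12366687361348327
bar all 1009 c [618.9 -96.4] size [ 6.3 54.6] ang 10.3 z 0.11593480417122626
dock 142 c [ 410.  -244.5] size [61.2  6.4] ang 74.7 z 0.01742786975302643
0.1 196 132
0.11 216 1141
0.12 236 0
0.13 238 0
0.14 279 0
0.15 295 0
0.16 339 0
0.17 3155 0
0.18 0 0
0.19 0 0
```

The measurements agree with the given sizes:

| Thing | Centre (m) | Yaw | Top (m) |
|---|---|---|---|
| second | (0.4324, -0.2435) | -17.5° | z 0.112 |
| first | (0.5893, -0.0393) | 10.7° | z 0.174 |

The bar line is consistent with both.

```bash
python3 - <<'E'
from meas import *
import pickle
p=pickle.load(open("w1.pkl","rb"))
X=cloud(p);ok=p["z_map"]>0;hsv=cv2.cvtColor(p["img"],cv2.COLOR_BGR2HSV)
c=np.array([.4324,-.2435]);t=np.deg2rad(-17.5);ex=np.array([np.cos(t),np.sin(t)]);ey=np.array([-ex[1],ex[0]])
a=(X[...,:2]-c)@ex;b=(X[...,:2]-c)@ey
m=ok&(hsv[...,1]>80)&(X[...,2]>.03)&(X[...,2]<.13)&(abs(b)<.05)&(abs(a)<.17)
for s in(1,-1):
    k=m&(s*a>0); print(s,k.sum(),a[k].min() if k.any() else 0,a[k].max() if k.any() else 0,b[k].min() if k.any() else 0)
E
python3 plan.py 8 .4324 -.2435 .16 72.5 50
```

```text
1 210 0.07767430470991482 0.13733895568870752 0.021841258970461276
-1 1294 -0.12241296330759725 -0.08135760741675119 -0.04994310587033957
[0.05, -0.08, 0.62, -0.0158, 0.0001, 0.0173, 50.0]
[0.05, -0.08, 0.62, -0.0157, 0.0003, 0.0174, 50.0]
[0.05, -0.08, 0.62, -0.0157, 0.0005, 0.0174, 50.0]
[0.05, -0.08, 0.62, -0.0157, 0.0007, 0.0174, 50.0]
[0.05, -0.08, 0.62, -0.0156, 0.0009, 0.0174, 50.0]
[0.05, -0.08, 0.62, -0.0156, 0.0011, 0.0175, 50.0]
[0.05, -0.08, 0.62, -0.0156, 0.0013, 0.0175, 50.0]
[0.05, -0.08, 0.62, -0.0155, 0.0014, 0.0175, 50.0]
```

Neighbours are at least 78 mm away along the jaw axis, so that is clear. I move above the second.

```bash
python3 -m jog '[0,0,0.6,-0.0157,0,0.0174,50, 0,0,0.6,-0.0157,0.0003,0.0174,50, 0,0,0.6,-0.0157,0.0005,0.0174,50, 0,0,0.6,-0.0157,0.0007,0.0174,50, 0,0,0.6,-0.0156,0.0009,0.0174,50, 0,0,0.6,-0.0156,0.0011,0.0174,50, 0,0,0.6,-0.0156,0.0013,0.0174,50, 0,0,0.6,-0.0155,0.0014,0.0174,50, 0,0,0,0,0,0,50]' 60
python3 plan.py 1 .4324 -.2435 .16 72.5 50
```

```text
clock: 4.12
eef_pos: [0.4393, -0.2436, 0.1559]
eef_rot: [179.0, -1.0, 73.0]
contact_force: [-0.0, 0.1, 0.7]
gripper_width: 0.0684
[1.01, -1.02, 0.47, -0.0019, -0.0065, -0.0043, 50.0]
```

```bash
python3 -m jog '[1,-1,0.5,-0.0019,-0.0065,0,50, 0,0,0,0,0,0,50]'
python3 - <<'E'
from meas import *
p=camera("wrist"); cv2.imwrite("pics/w2.png",p["img"])
s=sense();print(s["eef_pos"],s["eef_rot"])
X=cloud(p);ok=p["z_map"]>0;hsv=cv2.cvtColor(p["img"],cv2.COLOR_BGR2HSV)
near=ok&(abs(X[...,0]-.43)<.035)&(abs(X[...,1]+.243)<.07)&(hsv[...,1]<70)
rect(X,near,"second top",.108,.118)
E
python3 plan.py 1 .4324 -.2435 .125 72.5 50
```

```text
clock: 4.28
eef_pos: [0.4325, -0.2424, 0.1555]
eef_rot: [-179.9, -0.1, 72.5]
contact_force: [-0.7, 0.8, -0.1]
gripper_width: 0.0685
[ 0.4334 -0.2425  0.1558] [179.9929  -0.1123  72.5015]
second top 4216 c [ 432.4 -243.7] size [55.9 32.1] ang 72.7 z 0.11233021128597044
[0.01, -0.11, 0.0, -0.0013, -0.0007, 0.0308, 50.0]
```

View pics/w2.png

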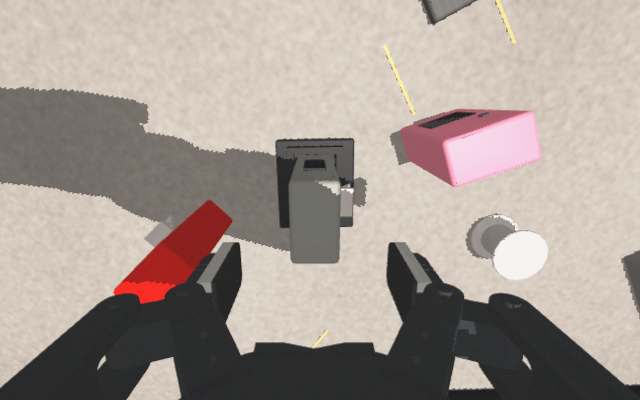

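The second's top face, (290–340, 165–262), is centred between the pads at columns 240 and 388. The red and pink ones are outside the finger span. I descend now.

```bash
python3 -m jog '[0,0,0,-0.001,-0.0007,0.018,50, 0,0,0,0,0,0.018,50, 0,0,0,0,0,0.018,50, 0,0,0,0,0,0.012,50, 0,0,0,0,0,0.006,50, 0,0,0,0,0,0,50]'
python3 plan.py 1 .4324 -.2435 .074 72.5 50
```

```text
clock: 4.83
eef_pos: [0.4422, -0.2386, 0.0872]
eef_rot: [179.0, -0.4, 73.2]
contact_force: [0.3, 0.4, -0.1]
gripper_width: 0.0691
[0.99, -0.36, 0.68, -0.0076, -0.0082, 0.013, 50.0]
```

```bash
python3 -m jog '[1,-0.4,0.7,-0.0076,-0.0082,0.004,50, 0,0,0,0,0,0,50]'
python3 plan.py 1 .4324 -.2435 .074 72.5 50
```

```text
clock: 5.0
eef_pos: [0.4329, -0.2431, 0.0841]
eef_rot: [180.0, 0.0, 72.5]
contact_force: [0.4, -0.3, -0.5]
gripper_width: 0.0687
[0.04, 0.03, 0.05, -0.0005, -0.0003, 0.0101, 50.0]
```

```bash
python3 -m jog '[0,0,0,-0.0015,-0.0015,0.0045,50, 0,0,0,-0.0005,-0.0005,0.004,50, 0,0,0,0,0,0.001,50]'
python3 plan.py 1 .4324 -.2435 .074 72.5 50
```

```text
clock: 5.25
eef_pos: [0.4312, -0.2455, 0.0758]
eef_rot: [179.7, 0.1, 72.5]
contact_force: [0.7, -0.2, -0.2]
gripper_width: 0.0689
[0.26, 0.1, 0.02, 0.0023, 0.0005, 0.0018, 50.0]
```

```bash
python3 -m jog '[0.2,0,0,0.0018,0.0004,0.0015,50, 0,0,0,0,0,0,255, 0,0,0,0,0,0,255, 0,0,0,0,0,0,255, 0,0,0,0,0,0,255, 0,0,0,0,0,0,255, 0,0,0,0,0,0,255, 0,0,0,0,0,0,255]' 70
python3 plan.py 1 .4324 -.2435 .074 72.5 255
```

```text
clock: 5.92
eef_pos: [0.4326, -0.2439, 0.0744]
eef_rot: [179.9, 0.1, 72.5]
contact_force: [0.1, 0.8, 0.1]
gripper_width: 0.0313
[0.09, 0.1, 0.02, 0.0003, -0.0003, 0.0004, 255.0]
```

```bash
python3 -m jog '[0,0,0,0,0,-0.005,255, 0,0,0,0,0,-0.005,255]'
python3 plan.py 1 .4324 -.2435 .094 72.5 255
```

```text
clock: 6.08
eef_pos: [0.4318, -0.2434, 0.084]
eef_rot: [-179.9, 0.1, 72.5]
contact_force: [-0.0, 0.3, -1.0]
gripper_width: 0.0312
[-0.06, 0.07, 0.02, 0.0, 0.0006, -0.01, 255.0]
```

```bash
python3 -m jog '[0,0,0,0,0.0006,-0.007,255, 0,0,0,0,0,-0.010,255, 0,0,0,0,0,-0.016,255, 0,0,0,0,0,-0.02,255, 0,0,0,0,0,-0.025,255, 0,0,0,0,0,-0.025,255, 0,0,0,0,0,-0.02,255]'
python3 plan.py 10 .5752 .0354 .22 100.7 255
```

```text
clock: 6.67
eef_pos: [0.4295, -0.2417, 0.2125]
eef_rot: [-179.4, -0.0, 72.5]
contact_force: [0.6, -0.5, -2.0]
gripper_width: 0.0314
[-0.05, -0.02, -2.82, 0.0308, 0.0056, -0.0008, 255.0]
[-0.05, -0.02, -2.82, 0.0305, 0.0071, -0.0008, 255.0]
[-0.05, -0.02, -2.82, 0.0301, 0.0086, -0.0008, 255.0]
[-0.05, -0.02, -2.82, 0.0297, 0.01, -0.0008, 255.0]
[-0.05, -0.02, -2.82, 0.0291, 0.0115, -0.0008, 255.0]
[-0.05, -0.02, -2.82, 0.0285, 0.0129, -0.0008, 255.0]
[-0.05, -0.02, -2.82, 0.0279, 0.0143, -0.0008, 255.0]
[-0.05, -0.02, -2.82, 0.0271, 0.0156, -0.0008, 255.0]
[-0.05, -0.02, -2.82, 0.0263, 0.017, -0.0008, 255.0]
[-0.05, -0.02, -2.82, 0.0254, 0.0182, -0.0008, 255.0]
```

```bash
python3 -m jog '[-0.5,0,0,0,0.002,-0.04,255, 0,0,0,0,0,-0.04,255, 0,0,-2.8,0.03,0.006,-0.015,255, 0,0,-2.8,0.03,0.007,0,255, 0,0,-2.8,0.03,0.0085,0,255, 0,0,-2.8,0.03,0.01,0,255, 0,0,-2.8,0.029,0.0115,0,255, 0,0,-2.8,0.0285,0.013,0,255, 0,0,-2.8,0.028,0.0145,0,255, 0,0,-2.8,0.027,0.0155,0,255]'
python3 plan.py 4 .5752 .0354 .30 100.7 255
```

```text
clock: 7.5
eef_pos: [0.5474, -0.0241, 0.3258]
eef_rot: [179.3, 0.6, 94.6]
contact_force: [1.0, 0.1, -1.4]
gripper_width: 0.0312
[0.16, 0.15, -1.52, 0.0143, 0.0081, 0.0064, 255.0]
[0.16, 0.15, -1.52, 0.0141, 0.0085, 0.0064, 255.0]
[0.16, 0.15, -1.52, 0.0139, 0.0088, 0.0064, 255.0]
[0.16, 0.15, -1.52, 0.0136, 0.0092, 0.0064, 255.0]
```

```bash
python3 -m jog '[0.2,0.2,-1.5,0.014,0.0075,0.006,255, 0.2,0.2,-1.5,0.014,0.008,0.006,255, 0.1,0.1,-1.5,0.014,0.008,0.006,255, 0.1,0.1,-1.5,0.0135,0.008,0.006,255, 0,0,0,0,0,0,255]'
python3 - <<'E'
from meas import *
import pickle
P={n:camera(n) for n in ["wrist","scene","side"]}; pickle.dump(P,open("p3.pkl","wb"))
for n,p in P.items(): cv2.imwrite(f"pics/{n}3.png",p["img"])
s=sense();print(s["eef_pos"],s["eef_rot"],s["contact_force"])
for n,p in P.items():
    X=cloud(p);ok=p["z_map"]>0;hsv=cv2.cvtColor(p["img"],cv2.COLOR_BGR2HSV)
    nf=ok&(abs(X[...,0]-.589)<.045)&(abs(X[...,1]+.04)<.06)&(hsv[...,1]<70)
    rect(X,nf,n+" first top",.165,.185)
    g=ok&(hsv[...,0]>55)&(hsv[...,0]<90)&(hsv[...,1]>90)&(X[...,0]>.5)&(X[...,0]<.7)
    rect(X,g,n+" bar top",.118,.13); rect(X,g,n+" bar",.09,.14)
E
```

```text
clock: 7.92
eef_pos: [0.5732, 0.0455, 0.3004]
eef_rot: [180.0, -0.2, 101.6]
contact_force: [-0.7, 0.6, -2.1]
gripper_width: 0.0313
[0.5728 0.0402 0.3019] [179.9511   0.0029 101.2107] [-0.0589 -0.3086 -1.8715]
wrist first top none
wrist bar top 199 c [588.3  73.3] size [ 6.  38.2] ang 9.2 z 0.12390301288760108
wrist bar 242 c [588.4  73.5] size [ 6.  39.5] ang 10.4 z 0.12392170096970401
scene first top 264 c [590.9 -36.1] size [34.5 55.8] ang 9.5 z 0.17432384531350636
scene bar top 38 c [590.1  68. ] size [ 6.7 48.8] ang 5.3 z 0.12257133162353284
scene bar 421 c [596.5  31.5] size [  7.4 122.9] ang 10.5 z 0.10715090075500566
side first top 161 c [584.9 -38.4] size [35.2 57.2] ang 12.6 z 0.17394219592573545
side bar top 41 c [613.8 -92.3] size [ 7.1 64. ] ang 10.6 z 0.12083681786996192
side bar 194 c [586.8  39.3] size [108.9  25.9] ang 83.6 z 0.10671760591607427
```

View pics/wrist3.png

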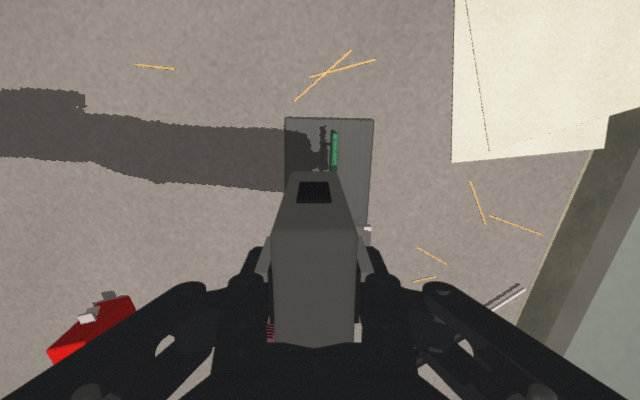

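View pics/side3.png

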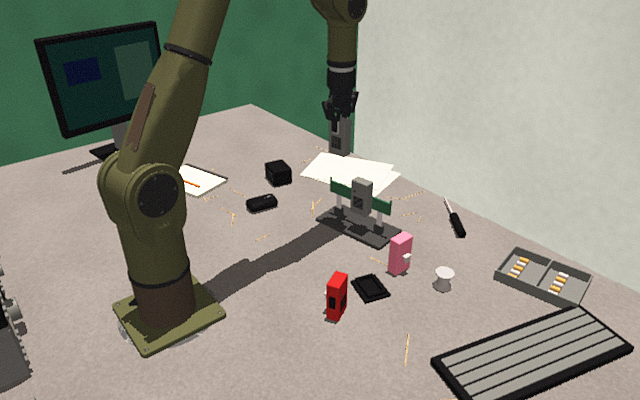

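The hand holds the second squarely; in the side view it sits at (340,130) above the bar, and the dock is empty. The bar line from both wrist views agrees to 1 mm. The target body centre is (0.5738, 0.0351) with tool yaw 100.3°. I descend to just above the bead.

```bash
python3 plan.py 6 .5738 .0351 .175 100.3 255
```

```text
[0.01, 0.0, 0.15, -0.0009, -0.0, 0.0211, 255.0]
[0.01, 0.0, 0.15, -0.0009, -0.0, 0.0211, 255.0]
[0.01, 0.0, 0.15, -0.0009, -0.0, 0.0211, 255.0]
[0.01, 0.0, 0.15, -0.0009, -0.0, 0.0211, 255.0]
[0.01, 0.0, 0.15, -0.0009, 0.0, 0.0211, 255.0]
[0.01, 0.0, 0.15, -0.0009, 0.0, 0.0211, 255.0]
```

```bash
python3 -m jog '[0,0,0.15,-0.001,0,0.02,255, 0,0,0.15,-0.001,0,0.02,255, 0,0,0.15,-0.001,0,0.02,255, 0,0,0.15,-0.001,0,0.02,255, 0,0,0,0,0,0,255]'
python3 plan.py 1 .5738 .0351 .21 100.3 255
```

```text
clock: 8.48
eef_pos: [0.575, 0.0261, 0.223]
eef_rot: [179.6, 0.4, 99.8]
contact_force: [-0.8, 0.1, -1.9]
gripper_width: 0.0315
[0.41, 0.41, -0.52, 0.0092, 0.0002, 0.013, 255.0]
```

```bash
python3 -m jog '[0.4,0.4,-0.5,0.0092,0,0.006,255, 0,0,0,0.001,0,0.005,255, 0,0,0,0,0,0,255]'
python3 plan.py 1 .5735 .0351 .19 100.3 255
```

```text
clock: 8.73
eef_pos: [0.5738, 0.0333, 0.2133]
eef_rot: [179.9, 0.1, 100.0]
contact_force: [0.5, -0.3, -1.8]
gripper_width: 0.0312
[0.06, 0.1, -0.29, 0.0018, -0.0, 0.0233, 255.0]
```

```bash
python3 -m jog '[0,0,-0.3,0.002,0,0.006,255, 0,0,0,0.0005,0,0.006,255, 0,0,0,0.0005,0,0.006,255, 0,0,0,0.0005,0,0.006,255, 0,0,0,0,0,0,255]'
python3 plan.py 1 .5738 .0351 .165 100.3 255
```

```text
clock: 9.15
eef_pos: [0.5753, 0.0378, 0.1899]
eef_rot: [179.6, 0.1, 100.4]
contact_force: [-0.7, -0.6, -1.2]
gripper_width: 0.0316
[0.4, 0.11, 0.09, -0.0024, -0.0021, 0.0249, 255.0]
```

```bash
python3 -m jog '[0.4,0.1,0.1,-0.001,-0.002,0.005,255, 0,0,0,0,-0.0005,0.006,255, 0,0,0,0,-0.0005,0.005,255, 0,0,0,0,0,0,255]'
python3 - <<'E'
from h import *
import pickle
P={n:camera(n) for n in ["scene","side","wrist"]}; pickle.dump(P,open("p4.pkl","wb"))
s=sense();print(s["eef_pos"],s["eef_rot"],s["contact_force"])
a=P["scene"]["img"][150:270,220:380];b=P["side"]["img"][130:250,290:450]
cv2.imwrite("pics/c4.png",np.vstack([cv2.resize(v,(400,300),interpolation=cv2.INTER_CUBIC) for v in(a,b)])); cv2.imwrite("pics/w4.png",P["wrist"]["img"])
E
python3 plan.py 1 .5738 .0351 .165 100.3 255
```

```text
clock: 9.48
eef_pos: [0.5723, 0.0361, 0.1721]
eef_rot: [-180.0, 0.0, 100.3]
contact_force: [-0.9, -0.6, -1.6]
gripper_width: 0.0313
[0.57325948 0.03623529 0.17324579] [1.79917406e+02 1.63499024e-02 1.00277953e+02] [-0.11221081 -0.5921683  -1.32416102]
[0.08, 0.02, -0.02, -0.0012, 0.0003, 0.0082, 255.0]
```

View pics/c4.png

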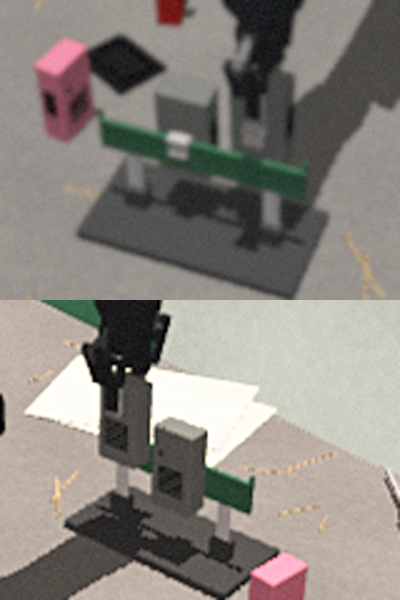

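View pics/w4.png

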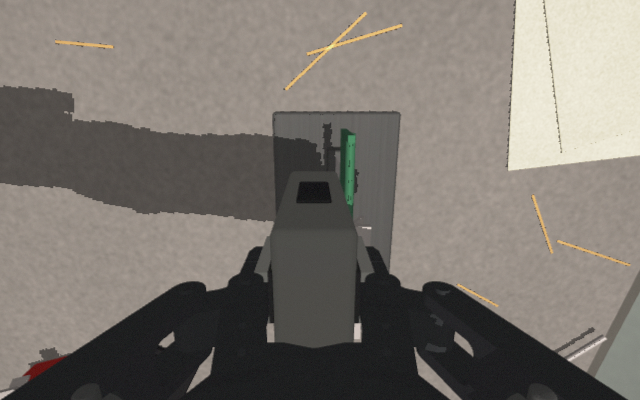

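The crops show the held second behind the bar, with its clip above the bar top at crop (255,130) and clear of the first at (185,110). I measure the back-to-bar offset within the one wrist picture.

```bash
python3 - <<'E'
from meas import *
import pickle
P=pickle.load(open("p4.pkl","rb"))
t=np.deg2rad(10.3);ex=np.array([np.cos(t),np.sin(t)]);ey=np.array([-ex[1],ex[0]])
o=np.array([.5893,-.0393])
for n,p in P.items():
    X=cloud(p);ok=p["z_map"]>0;hsv=cv2.cvtColor(p["img"],cv2.COLOR_BGR2HSV)
    a=(X[...,:2]-o)@ex*1000;b=(X[...,:2]-o)@ey*1000;z=X[...,2]
    g=ok&(hsv[...,0]>55)&(hsv[...,0]<90)&(hsv[...,1]>90)&(X[...,0]>.5)&(X[...,0]<.7)&(z>.119)&(z<.13)
    print(n,"bar x'",np.percentile(a[g],[2,10,50,90,98]).round(1),"y'",b[g].min().round(1),b[g].max().round(1))
    for zl,zh in [(.112,.125),(.125,.145),(.145,.17),(.17,.195),(.195,.215)]:
        m=ok&(hsv[...,1]<70)&(abs(a)<40)&(b>45)&(b<112)&(z>zl)&(z<zh)&(hsv[...,2]>45)
        if m.sum()>15: print(zl,m.sum(),"x'",np.percentile(a[m],[2,50,98]).round(1),"y'",np.percentile(b[m],[2,50,98]).round(1))
E
```

```text
scene bar x' [18.2 19.2 20.5 22.6 23.5] y' -81.0 129.9
0.112 60 x' [-15.6  10.1  17.2] y' [ 54.7  88.1 107.2]
0.125 118 x' [-15.1  11.   19.7] y' [ 52.5  87.6 107. ]
0.145 199 x' [-6.9 12.6 24.8] y' [ 54.   84.8 108.3]
0.17 152 x' [-11.1  11.5  25.3] y' [ 52.   89.5 107.6]
0.195 159 x' [-23.9   2.8  21.9] y' [ 84.7  96.8 106.8]
side bar x' [11.5 11.8 14.4 16.1 17.5] y' -88.6 -29.5
0.112 78 x' [-24.9 -20.4  10.5] y' [ 49.8  64.6 105. ]
0.125 97 x' [-25.2 -20.1   5.4] y' [ 48.3  59.1 106. ]
0.145 136 x' [-24.4 -19.9   4.6] y' [ 49.2  61.8 106.9]
0.17 130 x' [-29.  -20.5   9.1] y' [ 48.6  57.4 105.5]
0.195 121 x' [-27.4 -11.   11.6] y' [ 49.2  61.7 101.1]
wrist bar x' [16.3 16.7 19.1 21.4 22. ] y' 81.2 131.0
0.112 232 x' [-17.2  -2.3  20.2] y' [ 81.9 104.9 105.2]
0.125 329 x' [-17.5  -2.9  11.9] y' [104.  104.9 105.2]
0.145 656 x' [-17.5  11.8  26. ] y' [ 78.6 104.1 105.2]
0.17 1316 x' [-27.7  -2.4  19.7] y' [ 84.  104.7 105.2]
0.195 11389 x' [-21.4  -2.8  16. ] y' [ 57.8  86.8 105. ]
```

The back sits 2.4 mm clear of the bar, so the bead falls centrally in the lead-in. The gap to the first is 21 mm. I lower it slowly, watching the force (baseline Fz about -1.6).

```bash
python3 -m jog '[0,0,0,0,0,0.005,255, 0,0,0,0,0,0.005,255, 0,0,0,0,0,0.004,255, 0,0,0,0,0,0,255]' 90
python3 plan.py 1 .5738 .0361 .15 100.3 255
```

```text
clock: 9.97
eef_pos: [0.5742, 0.0364, 0.1589]
eef_rot: [179.8, 0.0, 100.3]
contact_force: [0.4, 0.3, -0.3]
gripper_width: 0.031
[0.23, 0.02, -0.02, -0.0002, -0.0005, 0.0089, 255.0]
```

```bash
python3 -m jog '[0.2,0,0,0,-0.0005,0.004,255, 0,0,0,0,0,0.004,255, 0,0,0,0,0,0.004,255]'; python3 -m jog '[0,0,0,0,0,0.003,255, 0,0,0,0,0,0,255]'
python3 plan.py 1 .5738 .0361 .13 100.3 255
```

```text
clock: 10.22
eef_pos: [0.5742, 0.0363, 0.1463]
eef_rot: [179.9, 0.0, 100.3]
contact_force: [0.4, -0.3, -2.0]
gripper_width: 0.0315
clock: 10.38
eef_pos: [0.5748, 0.0365, 0.1424]
eef_rot: [179.9, 0.0, 100.3]
contact_force: [0.6, 1.0, -0.6]
gripper_width: 0.0312
[0.14, 0.03, -0.01, -0.0002, -0.0011, 0.0124, 255.0]
```

```bash
for i in 1; do python3 -m jog '[0.1,0,0,0,0,0.003,255, 0,0,0,0,0,0,255]'; python3 -m jog '[0,0,0,0,0,0.003,255, 0,0,0,0,0,0,255]'; python3 -m jog '[0,0,0,0,0,0.003,255, 0,0,0,0,0,0,255]'; done
```

```text
clock: 10.55
eef_pos: [0.576, 0.0366, 0.1396]
eef_rot: [179.8, 0.0, 100.3]
contact_force: [-1.0, 0.3, 1.2]
gripper_width: 0.0312
clock: 10.72
eef_pos: [0.576, 0.0366, 0.1368]
eef_rot: [179.8, 0.0, 100.3]
contact_force: [-0.4, -0.5, 1.7]
gripper_width: 0.0308
clock: 10.88
eef_pos: [0.5759, 0.0366, 0.1342]
eef_rot: [179.8, 0.0, 100.3]
contact_force: [-1.0, -0.5, 4.4]
gripper_width: 0.0311
```

```bash
python3 -m jog '[0,0,0,0,0,0.003,255, 0,0,0,0,0,0,255]'; python3 -m jog '[0,0,0,0,0,0.003,255, 0,0,0,0,0,0,255]'; python3 -m jog '[0,0,0,0,0,0.002,255, 0,0,0,0,0,0,255]'
```

```text
clock: 11.05
eef_pos: [0.576, 0.0366, 0.1317]
eef_rot: [179.8, 0.0, 100.3]
contact_force: [-0.5, 0.5, 5.0]
gripper_width: 0.0314
clock: 11.22
eef_pos: [0.5759, 0.0366, 0.1296]
eef_rot: [179.8, 0.0, 100.3]
contact_force: [-0.4, 0.2, 6.8]
gripper_width: 0.0311
clock: 11.38
eef_pos: [0.5759, 0.0366, 0.1287]
eef_rot: [179.8, 0.0, 100.3]
contact_force: [-0.9, 0.6, 5.9]
gripper_width: 0.0312
```

```bash
python3 -m jog '[0,0,0,0,0,0.002,255, 0,0,0,0,0,0,255]'; python3 -m jog '[0,0,0,0,0,0.002,255, 0,0,0,0,0,0,255]'
```

```text
clock: 11.55
eef_pos: [0.5759, 0.0366, 0.128]
eef_rot: [179.7, 0.0, 100.3]
contact_force: [-1.7, -1.0, 7.4]
gripper_width: 0.0307
clock: 11.72
eef_pos: [0.5759, 0.0366, 0.1274]
eef_rot: [179.7, 0.0, 100.3]
contact_force: [-1.5, 0.2, 8.3]
gripper_width: 0.031
```

```bash
python3 -m jog '[0,0,0,0,0,0.004,255, 0,0,0,0,0,0.003,255]'; python3 -m jog '[0,0,0,0,0,0.004,255, 0,0,0,0,0,0.003,255]'
```

```text
clock: 11.88
eef_pos: [0.5759, 0.0365, 0.1224]
eef_rot: [179.7, 0.0, 100.3]
contact_force: [-3.4, -0.1, 10.3]
gripper_width: 0.0308
clock: 12.05
eef_pos: [0.5759, 0.0364, 0.1172]
eef_rot: [179.6, 0.0, 100.3]
contact_force: [-2.3, 0.6, 10.2]
gripper_width: 0.0314
```

Height against force suggests the clip has snapped, about 5 mm relative to the bar. I now climb to 14 N of push, which is a reading of about 12.5.

```bash
python3 -m jog '[0,0,0,0,0,0.003,255, 0,0,0,0,0,0.002,255]'; python3 - <<'E'
from h import *
f=[]
for i in range(4):
    p=camera("scene"); s=sense(); f.append(s["contact_force"])
cv2.imwrite("pics/s5.png",cv2.resize(p["img"][150:270,220:380],None,fx=4,fy=4,interpolation=cv2.INTER_CUBIC))
print(np.mean(f,0),s["eef_pos"],s["eef_rot"])
E
```

```text
clock: 12.22
eef_pos: [0.5759, 0.0364, 0.114]
eef_rot: [179.6, 0.0, 100.3]
contact_force: [-2.1, -0.1, 12.9]
gripper_width: 0.0309
[-2.66988495  0.16125029 11.58895933] [0.5758653  0.03641372 0.11425663] [1.79590552e+02 2.68215094e-02 1.00315660e+02]
```

View pics/s5.png

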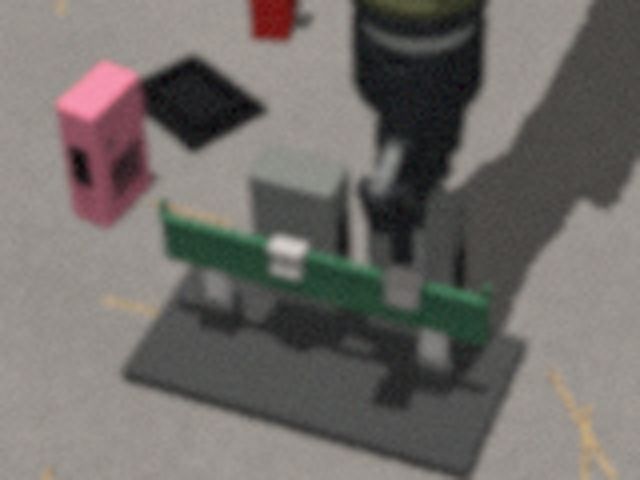

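```bash
python3 -m jog '[0,0,0,0,0,0.0025,255, 0,0,0,0,0,0.0015,255]'; python3 - <<'E'
from h import *
f=[]
for i in range(5):
    camera("scene"); s=sense(); f.append(s["contact_force"])
print(np.mean(f,0),s["eef_pos"],s["eef_rot"])
E
```

```text
clock: 12.58
eef_pos: [0.5758, 0.0364, 0.1128]
eef_rot: [179.5, 0.0, 100.3]
contact_force: [-2.7, -0.2, 12.6]
gripper_width: 0.0308
[-2.73267763 -0.1617929  11.84597416] [0.57583213 0.03637822 0.11292778] [1.79547172e+02 2.41296250e-02 1.00326230e+02]
```

```bash
python3 -m jog '[0,0,0,0,0,0.0035,255, 0,0,0,0,0,0.002,255]'; python3 - <<'E'
from h import *
f=[]
for i in range(5):
    camera("scene"); s=sense(); f.append(s["contact_force"])
print(np.mean(f,0),s["eef_pos"],s["eef_rot"])
E
```

```text
clock: 13.0
eef_pos: [0.5758, 0.0364, 0.1103]
eef_rot: [179.5, 0.0, 100.3]
contact_force: [-2.5, -0.6, 13.8]
gripper_width: 0.0308
[-2.94412525  0.04337813 13.91555781] [0.57579929 0.03638563 0.11042973] [1.79500350e+02 2.07772843e-02 1.00342418e+02]
```

Push is about 15.4 N, above 14 and below the stop, so the clip is home. I ease back up to unload the bar.

```bash
python3 -m jog '[0,0,0,0,0,-0.005,255, 0,0,0,0,0,-0.005,255, 0,0,0,0,0,-0.005,255, 0,0,0,0,0,0,255]' ; python3 plan.py 1 .5758 .0364 .134 100.3 255
```

```text
clock: 13.58
eef_pos: [0.5758, 0.0364, 0.1288]
eef_rot: [179.4, 0.0, 100.4]
contact_force: [0.1, -0.2, 2.0]
gripper_width: 0.031
[0.55, 0.02, 0.07, 0.0, 0.0001, -0.0052, 255.0]
```

```bash
python3 -m jog '[0.3,0,0,0,0,-0.003,255, 0,0,0,0,0,0,255]'; python3 - <<'E'
from meas import *
import pickle
P={}
f=[]
for n in ["wrist","scene","side"]:
    P[n]=camera(n); s=sense(); f.append(s["contact_force"])
print(np.mean(f,0),s["eef_pos"],s["eef_rot"])
pickle.dump(P,open("p6.pkl","wb"))
a=P["scene"]["img"][150:270,220:380];b=P["side"]["img"][130:250,290:450]
cv2.imwrite("pics/c6.png",np.vstack([cv2.resize(v,(400,300),interpolation=cv2.INTER_CUBIC) for v in(a,b)]))
t=np.deg2rad(10.3);ex=np.array([np.cos(t),np.sin(t)]);ey=np.array([-ex[1],ex[0]])
o=np.array([.5893,-.0393])
for n,p in P.items():
    X=cloud(p);ok=p["z_map"]>0;hsv=cv2.cvtColor(p["img"],cv2.COLOR_BGR2HSV)
    a=(X[...,:2]-o)@ex*1000;b=(X[...,:2]-o)@ey*1000;z=X[...,2]
    m=ok&(hsv[...,1]<70)&(abs(a)<16)&(abs(b)<40)&(z>.155)&(z<.18)
    if m.sum()>20: print(n,"first y'",np.percentile(b[m],[2,98]).round(1), m.sum(),np.percentile(z[m],50))
    m=ok&(hsv[...,1]<70)&(abs(a)<16)&(b>45)&(b<112)&(z>.08)&(z<.18)&(hsv[...,2]>45)
    if m.sum()>20: print(n,"second x' y' z",np.percentile(a[m],[2,98]).round(1),np.percentile(b[m],[2,50,98]).round(1),m.sum(),z[m].max())
E
```

```text
clock: 13.75
eef_pos: [0.576, 0.0364, 0.1322]
eef_rot: [179.7, 0.0, 100.4]
contact_force: [0.3, 0.9, 1.6]
gripper_width: 0.031
[0.8167 0.033  1.8015] [0.576  0.0364 0.1315] [179.7195   0.0242 100.3621]
wrist second x' y' z [-14.7  15. ] [ 57.6  89.8 104.8] 12384 0.17215109300632353
scene first y' [-24.4  30.3] 271 0.1701306839483646
scene second x' y' z [-13.9  15.8] [ 52.9  97.5 108.3] 259 0.17284429584505878
side first y' [-27.8  27. ] 146 0.16907358527393884
side second x' y' z [-15.9  13.2] [ 48.1  52.1 103.5] 235 0.17545635913888824
```

View pics/c6.png

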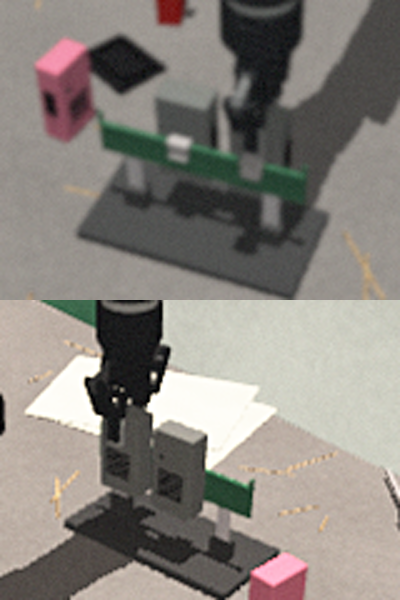

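The clip is seated (second's top z 0.172, home height). The gap is about 21 mm, agreed by wrist, scene and pose. I unload a touch more and start sliding towards the first (tool -x).

```bash
python3 -m jog '[0.2,0,0,0,0,-0.0015,255, 0,0,0,0,0,0,255]'; python3 -m jog '[0,0,0,-0.002,0,0,255, 0,0,0,-0.002,0,0,255]';  python3 -m jog '[0,0,0,-0.002,0,0,255, 0,0,0,-0.002,0,0,255]'
```

```text
clock: 14.07
eef_pos: [0.5761, 0.0364, 0.1325]
eef_rot: [179.9, 0.0, 100.4]
contact_force: [1.2, 1.1, 0.5]
gripper_width: 0.031
clock: 14.23
eef_pos: [0.5761, 0.0362, 0.132]
eef_rot: [180.0, -0.2, 100.5]
contact_force: [-0.8, 4.8, 2.1]
gripper_width: 0.0311
clock: 14.4
eef_pos: [0.5761, 0.036, 0.1316]
eef_rot: [-180.0, -0.5, 100.7]
contact_force: [-0.3, 4.8, 1.0]
gripper_width: 0.031
```

```bash
python3 -m jog '[0,0.3,0.2,-0.004,0,-0.0008,255, 0,0.2,0.1,-0.004,0,0,255]';  python3 -m jog '[0,0.1,0,-0.004,0,-0.0003,255, 0,0.1,0,-0.004,0,0,255]'
```

```text
clock: 14.57
eef_pos: [0.5765, 0.0337, 0.132]
eef_rot: [-179.9, -1.4, 100.7]
contact_force: [-2.0, 6.8, 0.8]
gripper_width: 0.0312
clock: 14.73
eef_pos: [0.5768, 0.0316, 0.1319]
eef_rot: [-179.8, -2.1, 101.0]
contact_force: [-1.9, 7.1, 0.9]
gripper_width: 0.0313
```

```bash
python3 plan.py 1 .5768 .0316 .132 100.4 255; python3 - <<'E'
from h import *
p=camera("scene");q=camera("side");s=sense();print(s["eef_pos"],s["eef_rot"],s["contact_force"],s["wrist_torque"])
a=p["img"][150:270,220:380];b=q["img"][130:250,290:450]
cv2.imwrite("pics/c7.png",np.vstack([cv2.resize(v,(400,300),interpolation=cv2.INTER_CUBIC) for v in(a,b)]))
E
```

```text
[-0.18, -2.1, 0.59, 0.0, 0.0, -0.0001, 255.0]
[0.57698742 0.03053835 0.13182842] [-179.8433146    -2.03517162  100.92018006] [-0.5398033   5.67932067  2.12211688] [1.30757758 0.13640256 0.04936571]
```

View pics/c7.png

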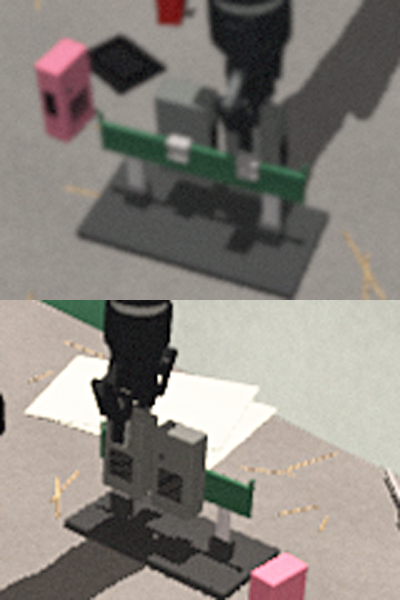

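The crops show the second moving along the bar toward the first, with the hand leaning about 2° and my tilt correction sign reversed. I continue with negative ay.

```bash
python3 -m jog '[0,-1,0.3,-0.003,0,0,255, 0,-1,0.2,-0.003,0,0,255]';  python3 -m jog '[0,-1,0.1,-0.003,0,0,255, 0,-1,0,-0.003,0,0,255]';python3 plan.py 1 .5768 .0316 .132 100.4 255;
```

```text
clock: 15.0
eef_pos: [0.5775, 0.0286, 0.1315]
eef_rot: [-179.8, -0.4, 100.5]
contact_force: [-1.1, 8.3, 1.8]
gripper_width: 0.0312
clock: 15.17
eef_pos: [0.5775, 0.0284, 0.1312]
eef_rot: [-179.8, 1.2, 100.7]
contact_force: [-0.8, 8.2, 1.8]
gripper_width: 0.0311
[-0.22, 1.24, 0.25, 0.0033, -0.0001, -0.0009, 255.0]
```

```bash
python3 -m jog '[0,0.6,0.2,-0.004,0,-0.0015,255, 0,0,0,-0.004,0,-0.001,255]';  python3 -m jog '[0,0,0,-0.004,0,0,255, 0,0,0,-0.004,0,0,255]';python3 plan.py 1 .5768 .0316 .132 100.4 255;
```

```text
clock: 15.33
eef_pos: [0.5779, 0.0263, 0.1333]
eef_rot: [-179.7, 0.3, 100.8]
contact_force: [-0.5, 6.8, 0.4]
gripper_width: 0.0309
clock: 15.5
eef_pos: [0.5783, 0.0236, 0.1331]
eef_rot: [-179.6, -0.2, 101.1]
contact_force: [-1.1, 7.3, 0.8]
gripper_width: 0.0311
[-0.37, -0.17, 0.69, 0.0081, 0.0001, 0.0011, 255.0]
```

```bash
python3 -m jog '[-0.2,-0.3,0.4,-0.004,0,0,255, 0,-0.2,0.3,-0.004,0,0,255]'; python3 - <<'E'
from meas import *
import pickle
P={}
for n in ["wrist","scene","side"]:
    P[n]=camera(n)
s=sense();print(s["eef_pos"],s["eef_rot"],s["contact_force"])
pickle.dump(P,open("p8.pkl","wb"))
a=P["scene"]["img"][170:250,240:347];b=P["side"]["img"][150:230,310:417]
cv2.imwrite("pics/c8.png",np.vstack([cv2.resize(v,(400,300),interpolation=cv2.INTER_CUBIC) for v in(a,b)]))
t=np.deg2rad(10.3);ex=np.array([np.cos(t),np.sin(t)]);ey=np.array([-ex[1],ex[0]])
o=np.array([.5893,-.0393])
print("tcp y'",(s["eef_pos"][:2]-o)@ey)
for n,p in P.items():
    X=cloud(p);ok=p["z_map"]>0;hsv=cv2.cvtColor(p["img"],cv2.COLOR_BGR2HSV)
    a=(X[...,:2]-o)@ex*1000;b=(X[...,:2]-o)@ey*1000;z=X[...,2]
    m=ok&(hsv[...,1]<70)&(abs(a)<16)&(abs(b)<30)&(z>.155)&(z<.18)
    if m.sum()>20: print(n,"first y'",np.percentile(b[m],[2,98]).round(1), m.sum(),np.percentile(z[m],50))
    m=ok&(hsv[...,1]<70)&(abs(a)<16)&(b>32)&(b<112)&(z>.08)&(z<.18)&(hsv[...,2]>45)
    if m.sum()>20: print(n,"second x' y' z",np.percentile(a[m],[2,98]).round(1),np.percentile(b[m],[2,50,98]).round(1),m.sum(),z[m].max())
E
```

```text
clock: 15.67
eef_pos: [0.579, 0.0204, 0.1327]
eef_rot: [-179.8, -0.1, 100.6]
contact_force: [-0.9, 6.2, 0.1]
gripper_width: 0.031
[0.5792 0.0196 0.1327] [-179.8069   -0.0659  100.5462] [-0.9069  6.4648  1.0898]
tcp y' 0.05977787918700726
wrist second x' y' z [-14.4  15.1] [41.1 73.5 88.6] 12356 0.17257848337045542
scene first y' [-24.8  27.4] 225 0.17112659276331366
scene second x' y' z [-14.1  15.8] [37.3 81.2 91.8] 270 0.1749096552865036
side first y' [-27.   25.5] 146 0.17031401655089567
side second x' y' z [-15.8  12.8] [32.5 44.9 88.7] 127 0.17432061161055712
```

View pics/c8.png

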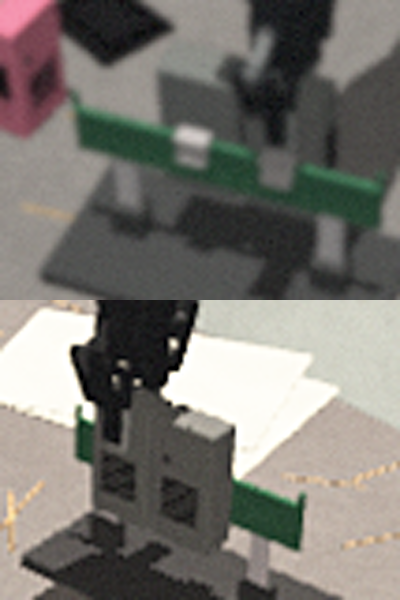

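The pose and the wrist depth put the gap at about 4 to 4.6 mm, and both crops show it narrow but still open. I use single small rows from here, watching force and travel.

```bash
python3 -m jog '[0,0,0.1,-0.004,0,0,255]';python3 -m jog '[0,0,0,-0.0035,0,0,255]'; python3 -m jog '[0,0,0,-0.003,0,0,255]'
```

```text
clock: 15.9
eef_pos: [0.5794, 0.0184, 0.1326]
eef_rot: [-179.8, -0.3, 100.6]
contact_force: [-1.8, 7.8, -0.0]
gripper_width: 0.0313
clock: 15.98
eef_pos: [0.5795, 0.0172, 0.1324]
eef_rot: [-179.7, -0.5, 100.7]
contact_force: [-1.1, 7.9, 1.2]
gripper_width: 0.0314
clock: 16.07
eef_pos: [0.5796, 0.0167, 0.1323]
eef_rot: [-179.7, -0.7, 100.8]
contact_force: [-1.0, 7.9, 0.9]
gripper_width: 0.0309
```

```bash
python3 -m jog '[0,-0.1,0.1,-0.003,0,0,255]';python3 -m jog '[0,-0.1,0,-0.003,0,0,255]'; python3 -m jog '[0,0,0,-0.003,0,0,255]'; python3 - <<'E'
from meas import *
p=camera("wrist");s=sense()
t=np.deg2rad(10.3);ex=np.array([np.cos(t),np.sin(t)]);ey=np.array([-ex[1],ex[0]]);o=np.array([.5893,-.0393])
print(s["eef_pos"],s["contact_force"],"tcp y'",(s["eef_pos"][:2]-o)@ey)
X=cloud(p);ok=p["z_map"]>0;hsv=cv2.cvtColor(p["img"],cv2.COLOR_BGR2HSV)
a=(X[...,:2]-o)@ex*1000;b=(X[...,:2]-o)@ey*1000;z=X[...,2]
m=ok&(hsv[...,1]<70)&(abs(a)<16)&(b>32)&(b<112)&(z>.08)&(z<.18)&(hsv[...,2]>45)
print(np.percentile(b[m],[2,50,98]).round(1))
for zl in np.arange(.08,.17,.015):
    k=m&(z>zl)&(z<zl+.015); print(round(zl,3),k.sum(),np.percentile(b[k],[50,90,98]).round(1))
cv2.imwrite("pics/w9.png",p["img"])
E
```

```text
clock: 16.15
eef_pos: [0.5797, 0.0164, 0.1321]
eef_rot: [-179.7, -0.9, 100.8]
contact_force: [-0.9, 8.4, 1.8]
gripper_width: 0.031
clock: 16.23
eef_pos: [0.5796, 0.0163, 0.1319]
eef_rot: [-179.7, -1.1, 100.9]
contact_force: [-1.6, 8.1, 0.5]
gripper_width: 0.0309
clock: 16.32
eef_pos: [0.5796, 0.0163, 0.1318]
eef_rot: [-179.6, -1.3, 101.0]
contact_force: [-0.7, 8.1, 1.4]
gripper_width: 0.0313
[0.5797 0.0161 0.1317] [-0.6692  8.3411  2.3356] tcp y' 0.056231580790686145
[36.1 68.6 85.1]
0.08 272 [85.1 85.5 85.6]
0.095 208 [84.8 86.7 86.9]
0.11 209 [84.4 84.7 85. ]
0.125 320 [84.  84.4 84.7]
0.14 806 [83.7 84.  84.2]
0.155 6891 [59.7 83.2 83.6]
0.17 3649 [68.6 79.8 81.7]
```

The wrist depth shows the second leaning about 1.4° (lower +y face at 85.5, upper at 83.6), so its top meets the first before the body does. I straighten it before going on.

```bash
cat > chk.py <<'E'
from meas import *
def chk(name=None):
    p=camera("wrist");s=sense()
    t=np.deg2rad(10.3);ex=np.array([np.cos(t),np.sin(t)]);ey=np.array([-ex[1],ex[0]]);o=np.array([.5893,-.0393])
    print(s["eef_pos"],s["eef_rot"],s["contact_force"],"tcp y'",((s["eef_pos"][:2]-o)@ey*1000).round(1))
    X=cloud(p);ok=p["z_map"]>0;hsv=cv2.cvtColor(p["img"],cv2.COLOR_BGR2HSV)
    a=(X[...,:2]-o)@ex*1000;b=(X[...,:2]-o)@ey*1000;z=X[...,2]*1000
    m=ok&(hsv[...,1]<70)&(abs(a)<12)&(b>70)&(b<112)&(z>80)&(z<162)&(hsv[...,2]>45)
    c=np.polyfit(z[m],b[m],1)
    r=b-np.polyval(c,z); m&=abs(r)<1; c=np.polyfit(z[m],b[m],1)
    print("face lean deg",np.degrees(np.arctan(c[0])).round(2),"y' at z70,125,175",np.polyval(c,[70,125,175]).round(1),m.sum())
    if name: cv2.imwrite(name,p["img"])
chk()
E
python3 -m jog '[0.1,-1,0.3,-0.0005,0,-0.0008,255, 0,-0.6,0.2,-0.0005,0,-0.0005,255]'; python3 chk.py
```

```text
clock: 16.53
eef_pos: [0.58, 0.0157, 0.133]
eef_rot: [-179.6, 0.1, 100.4]
contact_force: [0.1, 5.3, 0.4]
gripper_width: 0.0312
[0.58   0.0158 0.133 ] [-179.5621    0.1809  100.4697] [-0.8569  4.4777  0.4819] tcp y' 55.8
face lean deg -0.16 y' at z70,125,175 [83.7 83.5 83.4] 1669
```

```bash
cat > fst.py <<'E'
from h import *
import pickle
P0=pickle.load(open("p0.pkl","rb"));P4=pickle.load(open("p4.pkl","rb"));P8=pickle.load(open("p8.pkl","rb"))
def first_shift(P):
    # clip of first in scene (whitish blob near (292,207)) ; ecc translation on patches
    for n,(u0,v0,u1,v1) in {"scene":(280,198,302,216),"side":(356,178,378,210)}.items():
        ref=P4[n]["img"]
        for nm,Q in (("p0",P0),("p8",P8),("now",P)):
            if n not in Q: continue
            A=cv2.cvtColor(ref[v0:v1,u0:u1],cv2.COLOR_BGR2GRAY);B=cv2.cvtColor(Q[n]["img"][v0:v1,u0:u1],cv2.COLOR_BGR2GRAY)
            Wm=np.eye(2,3,dtype=np.float32)
            try:
                cc,Wm=cv2.findTransformECC(A,B,Wm,cv2.MOTION_TRANSLATION,(3,200,1e-5)); print(n,nm,"shift px",Wm[:,2].round(2),"cc",round(cc,3))
            except Exception as e: print(n,nm,"ecc fail")
    o=np.array([.607,-.0361,.12]);ey=np.array([-.1788,.9839,0])
    for n in("scene","side"): print(n,"px per mm along bar",(proj(P[n],o+ey*.001)-proj(P[n],o)).round(3))
P={n:camera(n) for n in("scene","side")};pickle.dump(P,open("pn.pkl","wb"))
first_shift(P)
a=P["scene"]["img"][170:250,240:347];b=P["side"]["img"][150:230,310:417]
cv2.imwrite("pics/cn%d.png"%int(sense()["clock"]*100),np.vstack([cv2.resize(v,(400,300),interpolation=cv2.INTER_CUBIC) for v in(a,b)]))
E
python3 fst.py; ls -t pics|head -1
```

```text
scene p0 shift px [-0.03 -0.02] cc 1.0
scene p8 shift px [-0.04  1.09] cc 0.992
scene now shift px [-0.12  1.02] cc 0.991
side p0 shift px [-0.01 -0.09] cc 0.998
side p8 shift px [-0.01  1.37] cc 0.988
side now shift px [0.05 1.48] cc 0.982
scene px per mm along bar [0.373 0.1  ]
side px per mm along bar [-0.28  -0.112]
cn1668.png
```

View pics/cn1668.png

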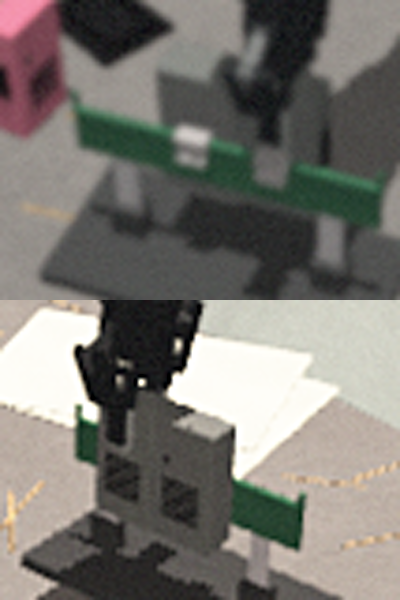

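The first has shifted less than 0.3 mm along the bar; only the small sink shows. Contact is plausible (face at 83.5, contact expected at 84±1) but not proven. I probe with one firmer row and watch for force rise without travel.

```bash
python3 -m jog '[0,-0.2,0,-0.003,0,0,255]'; python3 -m jog '[0,-0.3,0,-0.0035,0,0,255]';  python3 chk.py
```

```text
clock: 16.77
eef_pos: [0.58, 0.0155, 0.1328]
eef_rot: [-179.5, 0.1, 100.6]
contact_force: [-2.0, 12.1, 0.3]
gripper_width: 0.0309
clock: 16.85
eef_pos: [0.58, 0.0155, 0.1326]
eef_rot: [-179.5, 0.2, 100.7]
contact_force: [-2.0, 11.1, 1.0]
gripper_width: 0.031
[0.5799 0.0155 0.1326] [-179.4961    0.1606  100.67  ] [-0.2327  9.8227  0.89  ] tcp y' 55.6
face lean deg -0.14 y' at z70,125,175 [83.6 83.4 83.3] 1683
```

Force rose to 11–12 N with no travel, against 8 N or less while sliding, so it is touching. I relax the sideways load before opening.

```bash
python3 -m jog '[0,0,0.2,0,0,-0.0005,255, 0,0,0,0,0,0,255]'; python3 -m jog '[0,0,0,0.0005,0,-0.0005,255, 0,0,0,0,0,0,255]'; python3 fst.py; python3 chk.py
```

```text
clock: 17.07
eef_pos: [0.58, 0.0157, 0.133]
eef_rot: [-179.5, 0.1, 100.5]
contact_force: [-0.2, 4.1, 0.9]
gripper_width: 0.0314
clock: 17.23
eef_pos: [0.58, 0.0157, 0.1335]
eef_rot: [-179.5, 0.1, 100.5]
contact_force: [-1.3, 4.6, -0.2]
gripper_width: 0.0308
scene p0 shift px [-0.03 -0.02] cc 1.0
scene p8 shift px [-0.04  1.09] cc 0.992
scene now shift px [-0.17  0.83] cc 0.986
side p0 shift px [-0.01 -0.09] cc 0.998
side p8 shift px [-0.01  1.37] cc 0.988
side now shift px [0.05 1.37] cc 0.983
scene px per mm along bar [0.373 0.1  ]
side px per mm along bar [-0.28  -0.112]
[0.58   0.0157 0.1335] [-179.5035    0.1456  100.4783] [-0.1373  3.8399  0.7538] tcp y' 55.8
face lean deg -0.06 y' at z70,125,175 [83.6 83.5 83.5] 1645
```

```bash
python3 -m jog '[0,0,0,0.001,0,0,255, 0,0,0,0,0,0,255]'; python3 -m jog '[0,0,0,0.0005,0,-0.0003,255, 0,0,0,0,0,0,255]'
```

```text
clock: 17.55
eef_pos: [0.58, 0.0157, 0.1335]
eef_rot: [-179.5, 0.2, 100.4]
contact_force: [-0.3, 4.4, 0.9]
gripper_width: 0.031
clock: 17.72
eef_pos: [0.58, 0.0157, 0.1338]
eef_rot: [-179.5, 0.2, 100.4]
contact_force: [0.5, 4.0, -0.2]
gripper_width: 0.0312
```

```bash
python3 -m jog '[0,0,0,0.0015,0,0,255]'; python3 -m jog '[0,0,0,0.001,0,0,255]'
```

```text
clock: 17.8
eef_pos: [0.58, 0.0159, 0.1338]
eef_rot: [-179.5, 0.3, 100.4]
contact_force: [1.4, -1.5, -0.7]
gripper_width: 0.031
clock: 17.88
eef_pos: [0.58, 0.0159, 0.1339]
eef_rot: [-179.6, 0.4, 100.3]
contact_force: [0.5, 1.1, -0.6]
gripper_width: 0.0311
```

```bash
python3 -m jog '[0,0,0,0,0,0,130, 0,0,0,0,0,0,110, 0,0,0,0,0,0,90, 0,0,0,0,0,0,90, 0,0,0,0,0,0,90, 0,0,0,0,0,0,90]'; python3 chk.py; python3 fst.py; ls -t pics | head -1
```

```text
clock: 18.38
eef_pos: [0.5788, 0.0114, 0.1336]
eef_rot: [-179.4, 0.7, 100.1]
contact_force: [-1.4, 0.5, 0.1]
gripper_width: 0.0554
[0.5788 0.0114 0.1336] [-179.3475    0.7033  100.1459] [-0.8152  0.0073 -0.5968] tcp y' 51.8
face lean deg 0.23 y' at z70,125,175 [83.5 83.7 83.9] 1558
scene p0 shift px [-0.03 -0.02] cc 1.0
scene p8 shift px [-0.04  1.09] cc 0.992
scene now shift px [-0.22  0.72] cc 0.981
side p0 shift px [-0.01 -0.09] cc 0.998
side p8 shift px [-0.01  1.37] cc 0.988
side now shift px [0.04 1.21] cc 0.985
scene px per mm along bar [0.373 0.1  ]
side px per mm along bar [-0.28  -0.112]
cn1853.png
```

```bash
python3 -m jog '[0.3,0.3,0,0.001,0.001,-0.006,60, 0,0,0,0,0,-0.008,60, 0,0,0,0,0,-0.01,60, 0,0,0,0,0,-0.012,60]'; python3 plan.py 1 .58 .0157 .2 100.4 255
```

```text
clock: 18.87
eef_pos: [0.5787, 0.0135, 0.1703]
eef_rot: [-178.7, 0.3, 100.2]
contact_force: [-0.1, -0.4, 1.1]
gripper_width: 0.0653
[-1.25, 0.32, -0.23, 0.0018, 0.001, -0.0297, 255.0]
```

```bash
python3 -m jog '[-1,0.3,0,0.0015,0.001,-0.015,60, 0,0,0,0,0,-0.02,60, 0,0,0,0,0,-0.03,60, 0,0,0,0,0,-0.03,60, 0,0,0,-0.02,-0.03,-0.01,60, 0,0,0,-0.02,-0.03,0,60, 0,0,0,-0.02,-0.03,0,60,0,0,0,-0.02,-0.03,0,60]'; python3 fst.py; python3 - <<'E'
from meas import *
P={n:camera(n) for n in("wrist","scene","side")}; cv2.imwrite("pics/w10.png",P["wrist"]["img"])
s=sense();print(s["eef_pos"],s["eef_rot"],s["contact_force"])
t=np.deg2rad(10.3);ex=np.array([np.cos(t),np.sin(t)]);ey=np.array([-ex[1],ex[0]]);o=np.array([.5893,-.0393])
for n,p in P.items():
    X=cloud(p);ok=p["z_map"]>0;hsv=cv2.cvtColor(p["img"],cv2.COLOR_BGR2HSV)
    a=(X[...,:2]-o)@ex*1000;b=(X[...,:2]-o)@ey*1000;z=X[...,2]*1000
    m=ok&(hsv[...,1]<70)&(abs(a)<22)&(abs(b-28)<70)&(z>162)&(z<185)
    if m.sum()>20:
        print(n,m.sum(),"x'",np.percentile(a[m],[1,99]).round(1),"y'",np.percentile(b[m],[.5,99.5]).round(1),"z first",np.median(z[m&(b<24)]),"z second",np.median(z[m&(b>32)]))
E
ls -t pics|head -2
```

```text
clock: 19.53
eef_pos: [0.4834, -0.0793, 0.2914]
eef_rot: [178.8, -0.0, 101.1]
contact_force: [-0.1, -0.4, 0.5]
gripper_width: 0.0649
scene p0 shift px [-0.03 -0.02] cc 1.0
scene p8 shift px [-0.04  1.09] cc 0.992
scene now shift px [-0.21  0.7 ] cc 0.988
side p0 shift px [-0.01 -0.09] cc 0.998
side p8 shift px [-0.01  1.37] cc 0.988
side now shift px [0.01 0.84] cc 0.998
scene px per mm along bar [0.373 0.1  ]
side px per mm along bar [-0.28  -0.112]
[ 0.4845 -0.0783  0.2906] [178.8487  -0.0908 100.9866] [0.9438 0.5144 0.7533]
wrist 5870 x' [-15.9  15.1] y' [-26.9  83.6] z first 171.6536598536137 z second 171.6182370644358
scene 534 x' [-16.   17.8] y' [-24.4  85.9] z first 171.95694377678106 z second 171.76740521620576
side 307 x' [-21.5  15.4] y' [-28.5  83.7] z first 170.7356931899955 z second 171.13475747845985
w10.png
cn1963.png
```

View pics/w10.png

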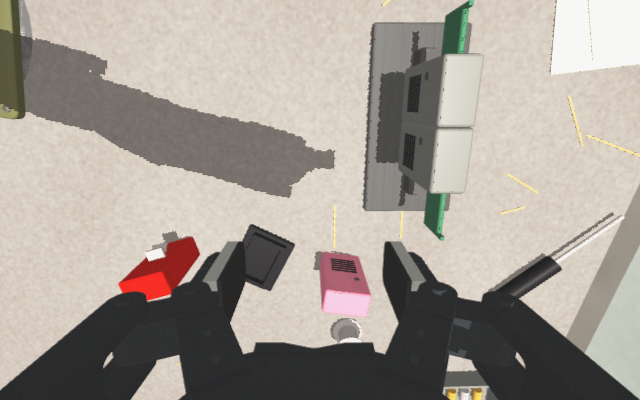

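The wrist view shows both microphones on the bar with top faces abutting along row 127, cols 410–470. The tops are level and the dock is empty at (262,258). I zoom on the seam for daylight and run a clip check.

```bash
python3 - <<'E'
from meas import *
p=camera("wrist"); cv2.imwrite("pics/w11.png",cv2.resize(p["img"][40:210,370:500],None,fx=3.5,fy=3.5,interpolation=cv2.INTER_CUBIC))
X=cloud(p)
t=np.deg2rad(10.3);ex=np.array([np.cos(t),np.sin(t)]);ey=np.array([-ex[1],ex[0]]);o=np.array([.5893,-.0393])
a=(X[...,:2]-o)@ex*1000;b=(X[...,:2]-o)@ey*1000;z=X[...,2]*1000
m=(abs(a)<12)&(abs(b-28)<6)
print("seam min z",z[m&(p["z_map"]>0)].min(), np.median(z[m]))
m=(abs(a)<14)&(abs(z-172)<4)
f=cv2.minAreaRect(np.c_[X[m&(b<26)][:,:2]*1000].astype(np.float32));g=cv2.minAreaRect(np.c_[X[m&(b>30)][:,:2]*1000].astype(np.float32));print(f,g)
p=camera("scene");cv2.imwrite("pics/s11.png",cv2.resize(p["img"][170:250,240:347],None,fx=6,fy=6,interpolation=cv2.INTER_CUBIC))
E
```

```text
seam min z 9.180020518547938 171.21678300920019
((589.410400390625, -40.07387161254883), (27.99513053894043, 53.53541564941406), 10.37415599822998) ((579.1181640625, 16.752849578857422), (27.969745635986328, 53.9244270324707), 10.27490234375)
```

View pics/w11.png

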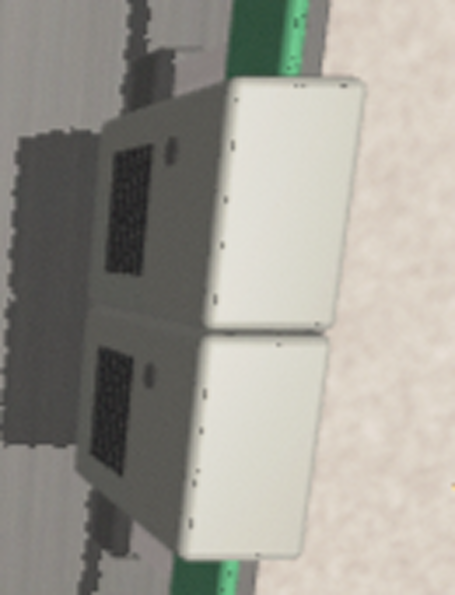

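View pics/s11.png

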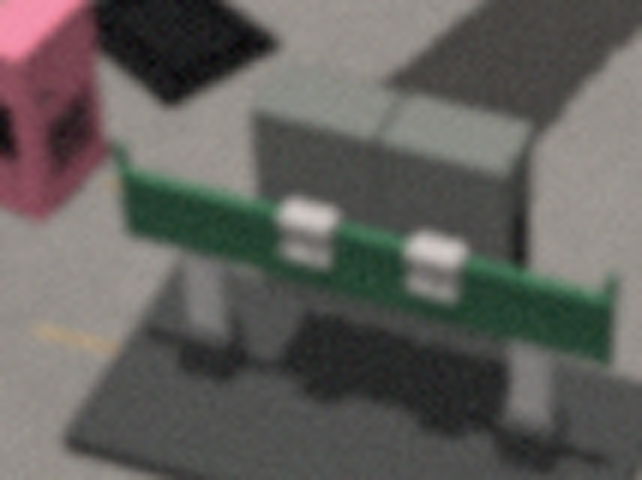

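```bash
python3 - <<'E'
from meas import *
import pickle
p=camera("wrist");X=cloud(p)
t=np.deg2rad(10.3);ex=np.array([np.cos(t),np.sin(t)]);ey=np.array([-ex[1],ex[0]]);o=np.array([.5893,-.0393])
a=(X[...,:2]-o)@ex*1000;b=(X[...,:2]-o)@ey*1000;z=X[...,2]*1000
m=(abs(a)<17)&(abs(b-28)<70)&(abs(z-172)<4)
print(cv2.minAreaRect((X[m][:,:2]*1000).astype(np.float32)))
# seam: pixels near b=26..30 with low z
k=(abs(a)<20)&(abs(b-28)<8)&(z<160)&(z>0); vu=np.argwhere(k); print(len(vu),vu[:20].tolist(),z[k][:20].round())
# per-column strip: rows 100..150 gray and z at cols 425,445,460
g=cv2.cvtColor(p["img"],cv2.COLOR_BGR2GRAY)
for c in(430,445,460): print(c,[(r,int(g[r,c]),int(z[r,c]),round(float(b[r,c]),1)) for r in range(121,135)])
E
```

```text
((584.16943359375, -11.58236312866211), (32.3595085144043, 111.07935333251953), 10.232193946838379)
686 [[118, 380], [118, 381], [118, 382], [118, 383], [118, 384], [118, 385], [118, 386], [118, 387], [118, 388], [118, 389], [118, 390], [118, 391], [118, 392], [118, 393], [118, 394], [119, 380], [119, 381], [119, 382], [119, 383], [119, 384]] [10. 12. 10. 12. 11. 12. 11. 11. 10. 12. 11. 11. 11. 11. 11. 12. 11. 11.
 12. 12.]
430 [(121, 166, 171, 39.5), (122, 168, 170, 38.7), (123, 172, 170, 38.0), (124, 175, 172, 37.3), (125, 178, 169, 36.3), (126, 181, 171, 35.6), (127, 181, 171, 34.8), (128, 187, 171, 34.1), (129, 187, 171, 33.2), (130, 191, 171, 32.4), (131, 194, 171, 31.7), (132, 196, 171, 30.9), (133, 187, 170, 30.0), (134, 169, 171, 29.3)]
445 [(121, 219, 173, 39.8), (122, 218, 171, 39.0), (123, 219, 171, 38.2), (124, 219, 171, 37.4), (125, 218, 172, 36.6), (126, 218, 171, 35.8), (127, 218, 172, 35.0), (128, 218, 172, 34.3), (129, 217, 171, 33.4), (130, 218, 172, 32.7), (131, 218, 173, 32.0), (132, 218, 171, 31.0), (133, 202, 171, 30.2), (134, 177, 171, 29.4)]
460 [(121, 213, 171, 39.9), (122, 212, 173, 39.2), (123, 212, 172, 38.4), (124, 212, 171, 37.5), (125, 210, 172, 36.8), (126, 211, 171, 36.0), (127, 210, 172, 35.2), (128, 210, 172, 34.4), (129, 209, 171, 33.6), (130, 211, 171, 32.8), (131, 210, 172, 32.0), (132, 210, 171, 31.1), (133, 182, 171, 30.4), (134, 176, 170, 29.5)]
```

The combined top spans 111.1 mm, against 112 for two touching bodies, and no depth drop shows at the seam. The tops are level and the first is in place, so I hand in.

```bash
python3 -c "
from plant import *
print(finish_job(), sense()['clock'])"
```

```text
the job is handed in; nothing more can be done
the job is handed in; nothing more can be done
```

The second microphone now hangs on the green bar by its clip, resting against the first. I handed the job in at about 20 s of the 64 s allowed.

**What I did:** I took it from the dock and hung it on the side with more room, 21 mm from the first. I pressed it down to about 15.4 N of push: above the 14 N that means fully home, and below the stop. After unloading the bar I slid it along until it met the first: the force rose from at most about 8 N to 11–12 N with no further travel. Then I relaxed the sideways force to about zero, opened the gripper and backed away.

**Last checks:**
- **Height and angle:** both tops are level at about 171.6 mm and share the bar's angle.
- **Contact:** the two together measure 111.1 mm (112 expected if touching), and the depth shows no gap at the seam.
- **First microphone:** the side view shows no shift along the bar. The scene view hints at about 0.5 mm, which could be shadow or the bar sinking under the extra weight, so the two disagree slightly.
- **Bystanders:** the arm stayed well clear of them and nothing looked moved, but I did not measure each one.

**Imperfection on the way:** during the slide the second leaned about 1.4–2°, because I first corrected the tilt the wrong way. Its top probably met the first lightly before I straightened it; the last lean reading, just after I let go, was about 0.2°.

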